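# Clear the cheese grading bench: tools on the carousel, tally boards in the record box

## Robot

A 6-joint arm with a two-finger parallel gripper is mounted at the origin on the work surface. World frame = base frame: x ahead of the robot, y to its left, z up, the work surface at z = 0. Lengths are in m, angles in rad, forces in N, time in s.
With the tool pointing down it reaches from about 0.275 to 0.75 m from the base axis. Payload 10.2 kg.
Tool frame: the origin (TCP) lies on the mounting face of the last link; the fingertips stand 166 mm ahead of it and the grasp point (between the pads) lies env.grip_depth ahead of it (env.grip_depth is the distance from the TCP to the grasp point, in m); z points along the fingers, y is the line along which they close (so a half turn about z gives the same grasp; the last joint's range is limited). The gripper opens to 88 mm and grips with 3 to 60 N. Pads are 18 mm wide; open, the fingers measure 123 mm over their backs; the gripper's body (75 mm by 187 mm) begins 45 mm behind the grasp point.
Start: joints at [1.069, 0.313, 1.498, -0, 1.331, -0.223], TCP at [0.144, 0.505, 0.405] pointing down, gripper open.
Joint ranges: [-2.94, 2.94], [-0.97, 2.17], [0.19, 2.56], [-1.23, 4.37], [0.02, 3.11], [-2.88, 2.88]. Speed limits (rad/s): [2.39, 2.39, 3.01, 3.14, 3.14, 3.14].

## Interface

Orientations are given as a unit quaternion [w, x, y, z].
In Python, from workcell import env gives the robot as it stands.
- The arm moves only by the tool step_arm, never from a script. Its argument "targets" is a list of rows, each an object with "offset": the shift along the tool's x, y, z in mm, a list of three; "delta_rot": the turn, a rotation vector about the tool's x, y, z in rad, a list of three. In form: [{"offset": [tx, ty, tz], "delta_rot": [ax, ay, az]}, ...]. A call has 1 to 20 rows; each row is the pose to reach, as a shift and turn from the pose commanded when the call began, along the tool's axes at that moment; what a row does not reach only later rows make up. A row lasts 1/10 s, in which the tool goes at most 50 mm and 8.59 degrees, less where a joint would pass 70% of its speed; a pose out of reach is approached as far as the arm can. A call with a gripper value outside its range is refused whole. "fingers" is the opening, from 0 (shut) to 1 (fully open), set as the call begins (left out, the last holds). The fingers move at their own pace and stop on an object; "newtons" is the grip in N (left out, the last holds). Time passes only in rows, so rows that repeat a pose let the fingers close. It gives the time, the measured TCP pose, the force, the opening and the grip force at its end, in the units of the state.
- env.read_state(): the state, without advancing time (a new reading comes with each control period).
- env.camera(name): name is "side" or "top" or "wrist"; returns the picture (420x560x3 uint8, red, green, blue); there is no depth.
- env.camera_model(name): a dict with "fx", "fy", "cx", "cy" (pixels), "D" ([k1, k2, p1, p2, k3] as OpenCV has them; the pictures are not rectified), "origin" and "rotation" of the camera in the world. Camera axes: x right, y down, z forward; pixel columns grow to the right and rows downward; lengths in m; the calibration is good to about 2 mm. A picture is of the moment at which its call begins: read the wrist's pose just before it. camera_model takes no time and is no camera call; for the wrist camera it gives the pose at the moment of the call.
- env.sign_off(): hands the job in; it is judged then, once.
Trained networks look in the newest picture that a camera, given by its name, has taken for a name from the list of things; names that differ only in an ending like _2 or _b are one class to them, and where a whole thing is asked for, a point or a joint stands for the part that bears it (a point fixed in the world has none). Each returns a list of dicts, best first, with "score" (0 to 1); they miss things now and then, are a little off and sometimes report something else, mostly with a low value. They report only what shows in the picture. A call takes as long as a camera call.
- env.silhouettes(camera, thing): "mask" (420x560 bool, what is visible of it) and "box" ([left, top, width, height] in pixels, round what is visible of it).
The state is a dict: "clock": time; "qpos": joint angles; "qd": joint speeds; "tau": joint torques, N m; "position": TCP position; "eef_rot": TCP orientation; "ft_force": force on the tool from outside, world axes, zero at the start; "wrist_torque": the same for the moment, N m; "opening": finger opening in m; "grip_force": force on a finger pad.
Only numpy, scipy, OpenCV 4.12 (cv2) and the standard library are available. Lean on these libraries where they do the work, as an engineer would, in place of code of your own. Each camera call takes 0.05 s, during which the arm holds its last target. There are 200 camera calls.

## Task

Grading is over, so clear the bench: hang every loose cheese tool by its ring on a free hook of the carousel, one tool to a hook, and push every plywood tally board right through the slot of the record box until nothing of it sticks out. Always hang at the front of the carousel, the side with the wooden tongue: turn the carousel until a free hook is there before you bring a tool to it. Leave the cheeses and the clay cup where they are.

Things in the scene. Friction and masses are not known exactly. Their poses are not given: they have to be found in the camera images.
- rack: Fixed foot of the tool carousel: a round wooden disc of radius 85 mm, 22 mm high. Origin under its centre, on the vertical axis of turning. Its -x axis is the FRONT, marked by a wooden tongue 16 mm high that reaches 120 mm from the axis, roughly towards the robot.
- rotor (a joint): Angle of the carousel, rad, counter-clockwise from above, limits +-12.6; friction 0.12 N m, stays where left. It has six steel hooks 60 degrees apart; three carry similar tools that are fixed there, three are free. Hung tools reach down to 90 mm above the table; the carousel with its tools sweeps a radius of 125 mm.
- knob (a point): Middle of the square wooden knob on top of the carousel, on the axis, 310 mm above the table. The knob is 36 x 36 mm, from 275 to 325 mm high, its faces square to the point's x and y axes; gripping and turning it turns the carousel. Below it is a wooden hub disc of radius 55 mm from 241 to 271 mm, from which the hooks stick out.
- box: Fixed low record box of light wood, 230 deep (x) x 130 wide (y) x 80 mm high, with a clear top. Its inside floor is 40 mm above the table, level with the foot of the slot. Origin on the table under the middle of the outer face of its front wall (4 mm thick), which faces roughly to the robot; +x points into the box.
- slot (a point): Centre of the slot in the outer face of the box's front wall, 48 mm above the table. The slot is level, 56 mm wide (box y) and 16 mm high (40 to 56 mm). A board goes in flat, short end first, and slides on the inside floor; it is in when its rear end is flush with the outer face or deeper. The inside (222 mm deep) holds two boards one behind the other; the second pushes the first on.
- hook0 (a point): A free hook: its lowest point (centre line of the 8 mm bar), 105 mm from the rack's axis and 235 mm above the table. From there a prong rises, leaning 6 mm outward, to its tip at 281 mm; inward the bar climbs to 255 mm at the hub disc, 50 mm farther in.
- hook1 (a point): A free hook: its lowest point (centre line of the 8 mm bar), 105 mm from the rack's axis and 235 mm above the table. From there a prong rises, leaning 6 mm outward, to its tip at 281 mm; inward the bar climbs to 255 mm at the hub disc, 50 mm farther in.
- hook2 (a point): A free hook: its lowest point (centre line of the 8 mm bar), 105 mm from the rack's axis and 235 mm above the table. From there a prong rises, leaning 6 mm outward, to its tip at 281 mm; inward the bar climbs to 255 mm at the hub disc, 50 mm farther in.
- tool0: Cheese spatula (head 35 x 44 mm), 80 g, 155 mm long, lying flat. White plastic handle 74 x 18 x 14 mm; origin under the handle (7 mm below the middle of its thickness), near the centre of mass, a good place to grip across the 18 mm. +x points along the handle (x = -31 to +43 mm) to the hanging ring; the head is at -x (to -67 mm). May be absent.
- tool0_eye (a point): Centre of this tool's steel hanging ring (inside diameter 37 mm, wire 7 mm), 65 mm from the tool's origin along +x, at mid thickness. When the tool hangs, this lies about 10 to 15 mm below the hook's bar and the tool's +x axis points up.
- tool1: Cheese skimmer (round head, 44 mm), 80 g, 155 mm long, lying flat. White plastic handle 74 x 18 x 14 mm; origin under the handle (7 mm below the middle of its thickness), near the centre of mass, a good place to grip across the 18 mm. +x points along the handle (x = -31 to +43 mm) to the hanging ring; the head is at -x (to -67 mm). May be absent.
- tool1_eye (a point): Centre of this tool's steel hanging ring (inside diameter 37 mm, wire 7 mm), 65 mm from the tool's origin along +x, at mid thickness. When the tool hangs, this lies about 10 to 15 mm below the hook's bar and the tool's +x axis points up.
- tool2: Cheese fork (three tines, head 40 mm wide), 80 g, 155 mm long, lying flat. White plastic handle 74 x 18 x 14 mm; origin under the handle (7 mm below the middle of its thickness), near the centre of mass, a good place to grip across the 18 mm. +x points along the handle (x = -31 to +43 mm) to the hanging ring; the head is at -x (to -67 mm). May be absent.
- tool2_eye (a point): Centre of this tool's steel hanging ring (inside diameter 37 mm, wire 7 mm), 65 mm from the tool's origin along +x, at mid thickness. When the tool hangs, this lies about 10 to 15 mm below the hook's bar and the tool's +x axis points up.
- board0: Plywood tally board, 100 (x) x 50 (y) x 10 mm, 35 g, lying flat. Origin at the centre of its underside.
- board0_a (a point): Middle of this board's short end face at x = +50 mm.
- board0_b (a point): Middle of this board's short end face at x = -50 mm.
- board1: Plywood tally board, 100 (x) x 50 (y) x 10 mm, 35 g, lying flat. Origin at the centre of its underside.
- board1_a (a point): Middle of this board's short end face at x = +50 mm.
- board1_b (a point): Middle of this board's short end face at x = -50 mm.
- wheel2: Bystander: the small cheese wheel beside the box, 110 mm across, 45 mm high. Origin under its centre.
- crock: Bystander: terracotta cup, 80 mm across, 85 mm high. Origin under its centre.

How it is judged:
By the outcome, as a careful person would: the job done as asked, in the order asked, and still so for the second after the job is handed in, with the robot touching nothing.
Of tool0, tool1, tool2 only 2 to 3 are there at a start; the rules pass over those that are not, and their reading is None.
At some moment in a run one of tool0, tool1, tool2, board0, board1 may be knocked a few centimetres aside while the robot is not near it.
It also fails if it takes over 210 s, if anything falls off the work surface, if the arm or the gripper's body presses on something with over 40 N, if the wrist force passes 120 N, or if a joint passes its speed limit or range.

## Working session

There is one attempt and no reset: what is moved stays moved. The work goes in short steps, Python scripts to look and compute and a tool call to move; the robot and the scene stay as the last step left them, time stands still between calls to the robot, and variables do not carry over. Pictures are saved under pics/ and viewed, at most 14 in all, crops included, and the job is handed in when it is done.

Besides the shell and the picture viewer there is one more tool, called after "Call:" in YAML: its name, and indented under it one key for each argument. step_arm: Moves the arm, as the interface text tells. Its arguments: {"type":"object","properties":{"targets":{"type":"array"},"fingers":{"type":"number"},"newtons":{"type":"number"}},"required":["targets"]}

```bash
ls; mkdir -p pics; python3 - <<'E'
from workcell import env
import cv2,numpy as np
print(env.grip_depth, env.read_state())
for c in("side","top","wrist"):
    im=env.camera(c); cv2.imwrite(f"pics/{c}0.png",im[:,:,::-1])
    m=env.camera_model(c); print(c,m)
E
```

```text
pics
0.1473 {'clock': 0.0, 'qpos': array([ 1.06860416e+00,  3.13432042e-01,  1.49842389e+00, -1.55903350e-05,
        1.33103350e+00, -2.23409255e-01]), 'qd': array([-0.00255024, -0.00165954,  0.00128416,  0.00011384,  0.00051074,
       -0.00181153]), 'tau': array([-5.74887345e-04, -4.02208042e+01, -2.52268893e+01,  6.93872734e-02,
        3.53032281e-02, -1.00329730e-04]), 'position': array([0.14446947, 0.5046877 , 0.4041751 ]), 'eef_rot': array([-2.23031335e-04,  1.38938631e-01,  9.90300781e-01, -6.08870305e-04]), 'ft_force': array([-0.91740862,  0.34822869,  0.10685027]), 'wrist_torque': array([ 0.03350941,  0.00411603, -0.01994199]), 'grip_force': 0.0, 'opening': 0.08817712399356524}
side {'fx': 486.58960381147256, 'fy': 486.58960381147256, 'cx': 275.7748321041598, 'cy': 205.7224240195637, 'D': array([-0.05012404,  0.        ,  0.        ,  0.        ,  0.        ]), 'origin': array([ 0.25873047, -0.9451624 ,  1.08833183]), 'rotation': array([-0.40348865,  0.90152936, -0.14563767,  0.05684538])}
top {'fx': 532.4290021832328, 'fy': 532.4290021832328, 'cx': 283.809922710573, 'cy': 201.99701781701745, 'D': array([-0.21060538,  0.        ,  0.        ,  0.        ,  0.        ]), 'origin': array([ 0.42089407, -0.02599325,  1.72690413]), 'rotation': array([ 0.03953037, -0.70307636,  0.70950342, -0.02694226])}
wrist {'fx': 332.78147530538354, 'fy': 332.78147530538354, 'cx': 279.4924944184723, 'cy': 213.11806891015667, 'D': array([-0.03944652,  0.        ,  0.        ,  0.        ,  0.        ]), 'origin': array([0.0649372 , 0.52636948, 0.38328303]), 'rotation': array([0.12814846, 0.788021  , 0.59444488, 0.09610497])}
```

View pics/top0.png

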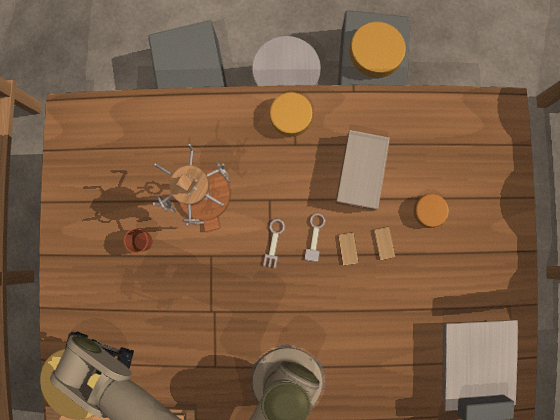

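View pics/side0.png

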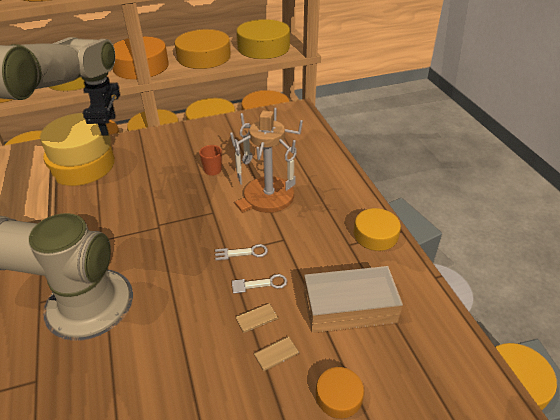

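The top view shows the fork with its ring at about (277,227) and head at (271,262), and the spatula with its ring at (317,221). The boards are at (348,249) and (384,244), the carousel centre is near (190,184), and the box is at (363,170). No skimmer is visible. The side view agrees: fork (240,252), spatula (260,283), boards (257,317) and (276,352).

```bash
cat > h.py <<'E'
from workcell import env
import cv2,numpy as np
from scipy.spatial.transform import Rotation as Ro
def Rq(q): return Ro.from_quat(np.r_[q[1:],q[0]]).as_matrix()
def rays(m,px):
    K=np.array([[m["fx"],0,m["cx"]],[0,m["fy"],m["cy"]],[0,0,1]])
    p=cv2.undistortPoints(np.asarray(px,float).reshape(-1,1,2),K,m["D"]).reshape(-1,2)
    return np.c_[p,np.ones(len(p))]@Rq(m["rotation"]).T
def onz(m,px,z):
    d=rays(m,px); return m["origin"]+d*((z-m["origin"][2])/d[:,2])[:,None]
def tri(ms,pxs):
    A=np.zeros((3,3));b=np.zeros(3)
    for m,p in zip(ms,pxs):
        d=rays(m,[p])[0]; d/=np.linalg.norm(d); P=np.eye(3)-np.outer(d,d); A+=P; b+=P@m["origin"]
    return np.linalg.solve(A,b)
def proj(m,X):
    R=Rq(m["rotation"]).T
    K=np.array([[m["fx"],0,m["cx"]],[0,m["fy"],m["cy"]],[0,0,1]])
    return cv2.projectPoints(np.asarray(X,float).reshape(-1,3),cv2.Rodrigues(R)[0],-R@m["origin"],K,m["D"])[0].reshape(-1,2)
def cont(mask):
    c=max(cv2.findContours(mask.astype(np.uint8),cv2.RETR_EXTERNAL,cv2.CHAIN_APPROX_NONE)[0],key=cv2.contourArea)
    return c.reshape(-1,2)
E
python3 - <<'E'
from h import *
out={}
for c in("top","side"):
    env.camera(c); m=env.camera_model(c)
    for t,z in(("tool0",.007),("tool1",.007),("tool2",.007),("board0",.01),("box",.08),("rack",.022),("knob",.3),("crock",.085),("wheel2",.045)):
        for i,r in enumerate(env.silhouettes(c,t)[:3]):
            if r["score"]<.3: continue
            k=cont(r["mask"]); W=onz(m,k,z)[:,:2]
            ctr,s,a=cv2.minAreaRect((W*1000).astype(np.float32))
            print(c,t,round(r["score"],2),r["box"],np.round(ctr),np.round(s),round(a,1))
            out[f"{c}_{t}_{i}"]=r["mask"]
np.savez_compressed("m0.npz",**out)
im=cv2.imread("pics/top0.png"); a=cv2.resize(im[130:255,90:240],None,fx=4,fy=4,interpolation=cv2.INTER_CUBIC); cv2.imwrite("pics/crop1.png",a)
E
```

```text
top tool0 0.79 [265.5, 217.1, 15.5, 47.0] [465.  40.] [ 45. 135.] 77.6
top tool0 0.66 [304.8, 223.1, 13.1, 39.1] [451. -84.] [ 45. 114.] 87.2
top tool1 0.79 [265.5, 217.1, 15.5, 47.0] [465.  40.] [ 45. 135.] 77.6
top tool1 0.66 [304.8, 223.1, 13.1, 39.1] [451. -84.] [ 45. 114.] 87.2
top tool2 0.79 [265.5, 217.1, 15.5, 47.0] [465.  40.] [ 45. 135.] 77.6
top tool2 0.66 [304.8, 223.1, 13.1, 39.1] [451. -84.] [ 45. 114.] 87.2
top board0 0.95 [339.4, 230.5, 17.6, 34.0] [ 432. -201.] [103.  55.] 7.0
top board0 0.66 [372.2, 228.3, 24.4, 28.4] [ 446. -318.] [103.  53.] 11.6
top box 0.61 [335.4, 128.4, 54.0, 82.9] [ 676. -245.] [138. 242.] 78.7
top box 0.48 [155.3, 148.8, 71.4, 73.6] [640. 314.] [224. 218.] 61.4
top rack 0.62 [151.7, 144.7, 76.3, 82.3] [636. 303.] [292. 228.] 59.2
top knob 0.94 [155.1, 153.3, 73.8, 70.7] [590. 266.] [116. 166.] 47.7
top knob 0.44 [335.5, 129.9, 50.4, 81.0] [ 642. -215.] [119. 208.] 79.1
top crock 0.89 [121.3, 228.8, 31.8, 25.3] [458. 465.] [86. 74.] 63.0
top wheel2 0.62 [417.0, 194.8, 32.9, 35.6] [ 548. -469.] [113. 106.] 89.5
top wheel2 0.48 [267.0, 220.4, 1
[... 277 characters left out ...]
 242.0, 52.7, 19.5] [450.  45.] [ 51. 158.] 77.4
side tool2 0.7 [232.1, 273.9, 54.4, 19.1] [469. -90.] [ 49. 154.] 80.4
side tool2 0.56 [213.6, 242.0, 52.7, 19.5] [450.  45.] [ 51. 158.] 77.4
side board0 0.8 [252.7, 337.3, 45.0, 34.3] [ 445. -319.] [100.  53.] 9.9
side board0 0.76 [238.8, 305.3, 38.4, 28.0] [ 427. -201.] [103.  57.] 7.9
side box 0.67 [302.0, 265.9, 100.1, 66.5] [ 668. -269.] [183. 243.] 79.1
side rack 0.93 [228.4, 108.4, 76.3, 101.0] [649. 490.] [651. 277.] 66.3
side knob 0.8 [229.3, 111.2, 74.1, 79.0] [560. 146.] [388. 204.] 66.0
side crock 0.64 [200.3, 143.7, 21.9, 30.7] [446. 432.] [166.  78.] 73.8
side wheel2 0.91 [319.2, 366.4, 43.0, 53.6] [ 543. -480.] [125. 105.] 64.8
```

View pics/crop1.png

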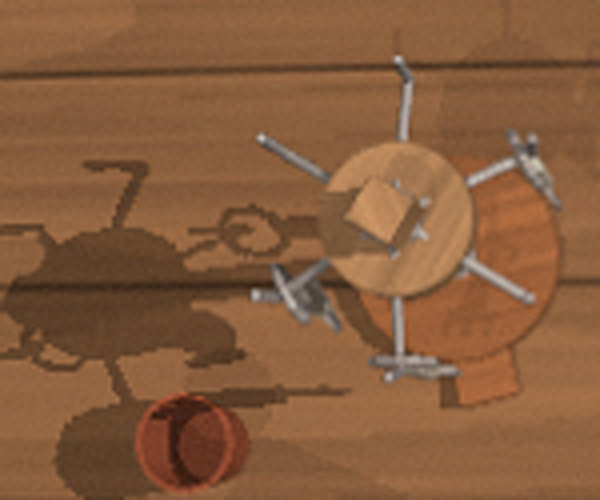

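The crop shows the knob near (380,208) and the hub disc centre at (398,220). Three free hooks end at (404,62), (262,140) and (530,298). The loaded hooks are at the bottom (400,370), upper right (530,160) and lower left (300,290). The tongue end is at about (457,405)–(520,388), at the lower right.

```bash
cat > tools.py <<'E'
from h import *
def tool_pose(m,mask,eye_hint=None):
    k=cont(mask);W=onz(m,k,.007)[:,:2]*1000
    full=np.zeros(mask.shape,np.uint8);cv2.drawContours(full,[k.reshape(-1,1,2)],-1,1,-1)
    P=onz(m,np.argwhere(full)[:,::-1],.007)[:,:2]*1000
    c=P.mean(0);u=np.linalg.svd(P-c,full_matrices=False)[2][0]; u*=np.sign(u[0])
    t=(W-c)@u; return c,u,t.min(),t.max()
E
python3 - <<'E'
from tools import *
mk=np.load("m0.npz")
for k in mk.files:
    if "tool0" in k:
        c,u,a,b=tool_pose(env.camera_model(k.split("_")[0]),mk[k]); print(k,c.round(),np.degrees(np.arctan2(u[1],u[0])).round(1),a.round(),b.round(),"eye",(c+u*(b-25.5)).round(),"org",(c+u*(b-90.5)).round())
m=env.camera_model("top");f=lambda p:np.array([90,130])+np.array(p)/4-0.4
w=lambda p,z:onz(m,[f(p)],z)[0,:2]*1000
hub=w((398,220),.271);print("hub",hub)
kn=[(380,178),(421,203),(393,244),(346,214)]
k4=np.array([w(p,.325) for p in kn]);print("knob",k4.mean(0),k4.round())
for p in((404,62),(262,138),(533,300)):
    d=w(p,.281)-hub;print("tip",np.hypot(*d),np.degrees(np.arctan2(d[1],d[0])))
for p in((457,405),(520,388),(489,397)):
    d=w(p,.016)-hub;print("tongue",np.hypot(*d),np.degrees(np.arctan2(d[1],d[0])))
E
```

```text
top_tool0_0 [461.  39.] -6.8 -64.0 72.0 eye [507.  34.] org [442.  42.]
top_tool0_1 [439. -86.] -11.9 -48.0 68.0 eye [481. -95.] org [417. -82.]
side_tool0_0 [467. -90.] -9.5 -75.0 79.0 eye [520. -99.] org [456. -88.]
side_tool0_1 [449.  44.] -11.9 -78.0 79.0 eye [502.  33.] org [438.  46.]
hub [609.62216618 262.70258103]
knob [609.69686001 260.98973238] [[631. 265.]
 [614. 236.]
 [586. 255.]
 [607. 288.]]
tip 109.9337422821671 -2.4402778295847587
tip 111.89894285539506 58.86293134766744
tip 112.32670646267273 -120.92069113202454
tongue 118.46373235486575 179.58652448449547
tongue 116.5767935484546 -154.26664462580226
tongue 114.95896202381492 -167.27430940535115
```

```bash
cat > mv.py <<'E'
import sys
from h import *
def pose(yaw,pitch=0):
    """tool down, tool x at yaw (deg); pitch>0 swings the fingers (tool z) towards tool -x"""
    return (Ro.from_euler('z',yaw,degrees=True)*Ro.from_euler('x',180,degrees=True)*Ro.from_euler('y',-pitch,degrees=True)).as_matrix()
def go(p,R):
    s=env.read_state(); R0=Rq(s["eef_rot"])
    print("now",(s["position"]*1000).round(1),"yaw",np.degrees(np.arctan2(R0[1,0],R0[0,0])).round(1),"t",round(s["clock"],1),"open",round(s["opening"]*1000,1))
    print("offset",(R0.T@(np.array(p)/1000-s["position"])*1000).round(1).tolist(),"rot",Ro.from_matrix(R0.T@R).as_rotvec().round(4).tolist())
if __name__=="__main__":
    a=[float(x) for x in sys.argv[1:]]
    go(a[:3],pose(*a[3:]))
E
python3 mv.py 610 262 560 148.5
```

```text
now [144.5 504.7 404.7] yaw 164.0 t 1.1 open 88.1
offset [-514.3, -105.3, -155.3] rot [0.0, -0.0, 0.271]
```

Call:
step_arm:
  targets:
    - {"offset": [-100,-20,-120],"delta_rot": [0,0,0.05]}
    - {"offset": [-100,-20,-155],"delta_rot": [0,0,0.1]}
    - {"offset": [-514,-105,-155],"delta_rot": [0,0,0.27]}
    - {"offset": [-514,-105,-155],"delta_rot": [0,0,0.27]}
    - {"offset": [-514,-105,-155],"delta_rot": [0,0,0.27]}
    - {"offset": [-514,-105,-155],"delta_rot": [0,0,0.27]}
    - {"offset": [-514,-105,-155],"delta_rot": [0,0,0.27]}
    - {"offset": [-514,-105,-155],"delta_rot": [0,0,0.27]}
    - {"offset": [-514,-105,-155],"delta_rot": [0,0,0.27]}
    - {"offset": [-514,-105,-155],"delta_rot": [0,0,0.27]}
    - {"offset": [-514,-105,-155],"delta_rot": [0,0,0.27]}
    - {"offset": [-514,-105,-155],"delta_rot": [0,0,0.27]}
    - {"offset": [-514,-105,-155],"delta_rot": [0,0,0.27]}
    - {"offset": [-514,-105,-155],"delta_rot": [0,0,0.27]}
    - {"offset": [-514,-105,-155],"delta_rot": [0,0,0.27]}
    - {"offset": [-514,-105,-155],"delta_rot": [0,0,0.27]}
    - {"offset": [-514,-105,-155],"delta_rot": [0,0,0.27]}

```text
clock: 2.85
position: [0.609, 0.2629, 0.5602]
eef_rot: [0.0, 0.27, 0.963, 0.0]
ft_force: [-0.1, 0.1, -0.1]
opening: 0.088
grip_force: 0.0
```

```bash
python3 - <<'E'
from h import *
m=env.camera_model("wrist");im=env.camera("wrist");cv2.imwrite("pics/w1.png",im[:,:,::-1]);print(m)
t=env.camera_model("top")
# expected pixels of axis at heights, for check
print(proj(m,[[.61,.262,.325],[.61,.262,.271],[.61,.262,.022]]))
E
python3 mv.py 610 262 455 148.5
```

```text
{'fx': 332.78147530538354, 'fy': 332.78147530538354, 'cx': 279.4924944184723, 'cy': 213.11806891015667, 'D': array([-0.03944652,  0.        ,  0.        ,  0.        ,  0.        ]), 'origin': array([0.53829985, 0.30485041, 0.53917809]), 'rotation': array([0.13978271, 0.86061393, 0.48331741, 0.07879555])}
[[280.38018606 229.61068106]
 [280.18594568 206.3341656 ]
 [279.78771759 158.72135372]]
now [609.1 262.8 560.2] yaw 148.6 t 2.9 open 88.1
offset [-1.1, -0.3, 105.2] rot [0.0003, 0.0003, 0.0018]
```

View pics/w1.png

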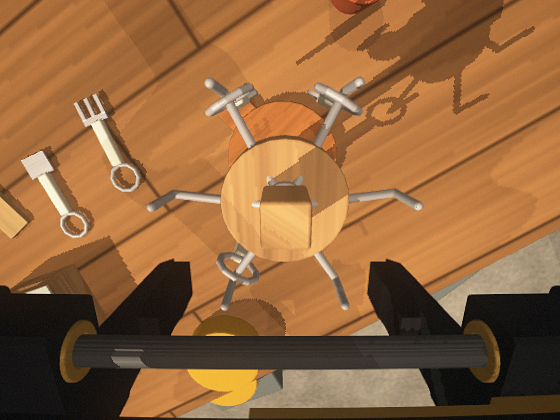

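The wrist view shows the knob top centred near (286,224) with its faces parallel to the image. The hub circle spans x 221–348 and y 137–262. The free hook tips are at (150,208), (419,206) and (344,306), and the loaded hooks are at (208,83), (360,83) and (225,306).

```bash
python3 - <<'E'
from h import *
im=cv2.imread("pics/w1.png");im2=cv2.imread("pics/top0.png")
m=env.camera_model("wrist");t=env.camera_model("top")
h=onz(m,[(284.5,199.5)],.271)[0];k=onz(m,[(286,224.5)],.325)[0]
print("wrist hub",h*1000,"knob",k*1000)
tp=lambda p:np.array([90,130])+np.array(p)/4-.4
print("tri hub",tri([m,t],[(284.5,199.5),tp((398,220))])*1000)
print("tri knob",tri([m,t],[(286,224.5),tp((383,210))])*1000)
T=[((150,208),(262,138)),((419,206),(533,300)),((344,306),(404,62))]
for a,b in T:
    X=tri([m,t],[a,tp(b)]);print("tip",X*1000)
    d=onz(m,[a],.281)[0]-h;print(np.hypot(d[0],d[1]),np.degrees(np.arctan2(d[1],d[0])))
# mid of opposite tips
print((onz(m,[(150,208)],.281)[0]+onz(m,[(419,206)],.281)[0])*500)
E
```

```text
wrist hub [606.86669844 268.08302985 271.        ] knob [608.90117439 267.13086625 325.        ]
tri hub [611.4749595  265.89835026 254.22844229]
tri knob [611.68852449 264.91535841 314.24343615]
tip [580.84482305 294.93054995 537.4229753 ]
0.11023455623561096 -119.15631447627902
tip [504.24514892 201.66190015 632.56236943]
0.10990211239809704 57.28858237961172
tip [722.19778626 261.08596832 273.39159113]
0.11153579791040286 -2.2598195989843246
[609.70988434 266.18544238 281.        ]
```

```bash
python3 mv.py 608.8 265.8 456 148.5
```

```text
now [609.1 262.8 560.2] yaw 148.6 t 2.9 open 88.1
offset [1.9, 2.4, 104.2] rot [0.0003, 0.0003, 0.0018]
```

Call:
step_arm:
  targets:
    - {"offset": [2,2.4,40],"delta_rot": [0,0,0]}
    - {"offset": [2,2.4,70],"delta_rot": [0,0,0]}
    - {"offset": [2,2.4,90],"delta_rot": [0,0,0]}
    - {"offset": [2,2.4,104],"delta_rot": [0,0,0]}
    - {"offset": [2,2.4,104],"delta_rot": [0,0,0]}
    - {"offset": [2,2.4,104],"delta_rot": [0,0,0]}

```text
clock: 3.5
position: [0.6091, 0.2656, 0.4565]
eef_rot: [0.0, 0.271, 0.963, 0.0]
ft_force: [0.9, 0.7, 1.3]
opening: 0.0878
grip_force: 0.0
```

Call:
step_arm:
  targets:
    - {"offset": [0,0,0],"delta_rot": [0,0,0]}
    - {"offset": [0,0,0],"delta_rot": [0,0,0]}
    - {"offset": [0,0,0],"delta_rot": [0,0,0]}
    - {"offset": [0,0,0],"delta_rot": [0,0,0]}
    - {"offset": [0,0,0],"delta_rot": [0,0,0]}
    - {"offset": [0,0,0],"delta_rot": [0,0,0]}
    - {"offset": [0,0,0],"delta_rot": [0,0,0]}
    - {"offset": [0,0,0],"delta_rot": [0,0,0]}
  fingers: 0.3
  newtons: 20

```text
clock: 4.3
position: [0.6096, 0.2664, 0.4557]
eef_rot: [0.001, 0.27, 0.963, 0.002]
ft_force: [9.8, 9.4, -1.4]
opening: 0.0355
grip_force: 20.0
```

Call:
step_arm:
  targets:
    - {"offset": [0,0.5,0],"delta_rot": [0,0,0.1]}
    - {"offset": [0,1,0],"delta_rot": [0,0,0.2]}
    - {"offset": [0,1,0],"delta_rot": [0,0,0.3]}
    - {"offset": [0,1,0],"delta_rot": [0,0,0.4]}
    - {"offset": [0,1,0],"delta_rot": [0,0,0.5]}
    - {"offset": [0,1,0],"delta_rot": [0,0,0.6]}
    - {"offset": [0,1,0],"delta_rot": [0,0,0.7]}
    - {"offset": [0,1,0],"delta_rot": [0,0,0.77]}
    - {"offset": [0,1,0],"delta_rot": [0,0,0.77]}
    - {"offset": [0,1,0],"delta_rot": [0,0,0.77]}
    - {"offset": [0,1,0],"delta_rot": [0,0,0.77]}

```text
clock: 5.4
position: [0.61, 0.2668, 0.4557]
eef_rot: [0.0, 0.612, 0.79, 0.001]
ft_force: [4.1, 4.6, -2.2]
opening: 0.0362
grip_force: 20.0
```

Call:
step_arm:
  targets:
    - {"offset": [0,0,0],"delta_rot": [0,0,0]}
    - {"offset": [0,0,0],"delta_rot": [0,0,0]}
    - {"offset": [0,0,0],"delta_rot": [0,0,0]}
    - {"offset": [0,0,0],"delta_rot": [0,0,0]}
    - {"offset": [0,0,0],"delta_rot": [0,0,0]}
    - {"offset": [0,0,-50],"delta_rot": [0,0,0]}
    - {"offset": [0,0,-90],"delta_rot": [0,0,0]}
    - {"offset": [0,0,-105],"delta_rot": [0,0,0]}
    - {"offset": [0,0,-105],"delta_rot": [0,0,0]}
  fingers: 0.9

```text
clock: 6.3
position: [0.6093, 0.2661, 0.563]
eef_rot: [0.001, 0.613, 0.79, 0.002]
ft_force: [0.2, -0.6, -0.3]
opening: 0.0795
grip_force: 0.0
```

```bash
python3 - <<'E'
from h import *
s=env.read_state();print(s["position"],s["ft_force"])
im=env.camera("wrist");im2=env.camera("top")
cv2.imwrite("pics/w2.png",im[:,:,::-1]);cv2.imwrite("pics/t2.png",im2[:,:,::-1])
a=cv2.resize(im2[130:255,90:240],None,fx=4,fy=4,interpolation=cv2.INTER_CUBIC)
pad=np.zeros((420,800,3),np.uint8);pad[:420,:560]=im;pad[:200,560:]=cv2.resize(im2[130:255,90:240],(240,200))
cv2.imwrite("pics/c2.png",pad[:,:,::-1])
E
python3 mv.py 440 40 330 174
```

```text
[0.60933119 0.26614601 0.56304508] [ 0.21264497 -0.6167579  -0.29400455]
now [610.1 266.3 559.4] yaw 104.4 t 6.4 open 79.2
offset [-176.8, -220.8, 229.8] rot [-0.0015, -0.001, -1.2141]
```

View pics/c2.png

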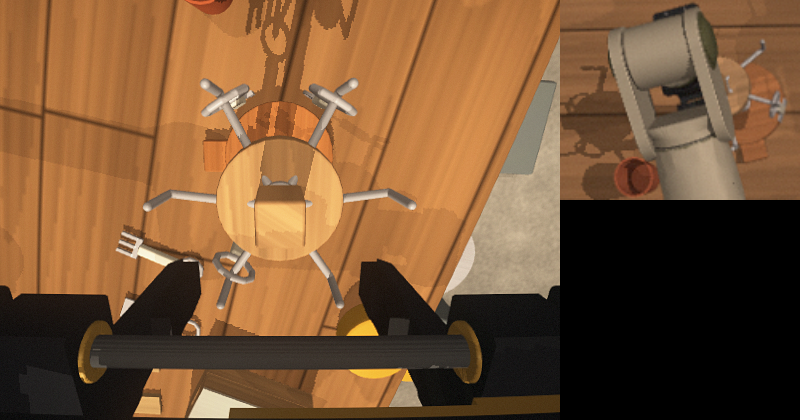

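The carousel turned with the knob. A free hook tip at (147,207) now lies on the tongue's side, with the tongue at (215,153). Next I look at the tools from close by.

```bash
python3 mv.py 430 -20 420 172
```

```text
now [610.1 266.3 559.4] yaw 104.4 t 6.4 open 79.2
offset [-232.4, -245.6, 139.8] rot [-0.0015, -0.001, -1.1792]
```

Call:
step_arm:
  targets:
    - {"offset": [-60,-60,0],"delta_rot": [0,0,-0.3]}
    - {"offset": [-120,-130,0],"delta_rot": [0,0,-0.5]}
    - {"offset": [-232,-246,140],"delta_rot": [0,0,-1.18]}
    - {"offset": [-232,-246,140],"delta_rot": [0,0,-1.18]}
    - {"offset": [-232,-246,140],"delta_rot": [0,0,-1.18]}
    - {"offset": [-232,-246,140],"delta_rot": [0,0,-1.18]}
    - {"offset": [-232,-246,140],"delta_rot": [0,0,-1.18]}
    - {"offset": [-232,-246,140],"delta_rot": [0,0,-1.18]}
    - {"offset": [-232,-246,140],"delta_rot": [0,0,-1.18]}
    - {"offset": [-232,-246,140],"delta_rot": [0,0,-1.18]}
    - {"offset": [-232,-246,140],"delta_rot": [0,0,-1.18]}
    - {"offset": [-232,-246,140],"delta_rot": [0,0,-1.18]}
    - {"offset": [-232,-246,140],"delta_rot": [0,0,-1.18]}
    - {"offset": [-232,-246,140],"delta_rot": [0,0,-1.18]}

```text
clock: 7.8
position: [0.4296, -0.0194, 0.4208]
eef_rot: [0.0, 0.069, 0.998, -0.0]
ft_force: [-0.2, -0.6, 0.3]
opening: 0.079
grip_force: 0.0
```

```bash
python3 - <<'E'
from tools import *
m=env.camera_model("wrist");im=env.camera("wrist")
for r in env.silhouettes("wrist","tool0")[:3]:
    c,u,a,b=tool_pose(m,r["mask"]);print(round(r["score"],2),r["box"],c.round(),np.degrees(np.arctan2(u[1],u[0])).round(1),a.round(),b.round(),"eye",(c+u*(b-25.5)).round(),"org",(c+u*(b-90.5)).round(1))
    im[r["mask"]]=im[r["mask"]]//2+np.uint8([100,0,0])
# front of the carousel from the top camera
im2=env.camera("top");cv2.imwrite("pics/t3.png",im2[:,:,::-1])
pad=np.zeros((420,800,3),np.uint8);pad[:,:560]=im;pad[:300,560:]=cv2.resize(im2[140:240,150:230],(240,300),interpolation=cv2.INTER_CUBIC)
cv2.imwrite("pics/c3.png",pad[:,:,::-1])
E
```

```text
0.81 [307.3, 119.4, 47.9, 124.5] [456.  38.] -11.0 -82.0 74.0 eye [503.  29.] org [439.4  41.3]
0.69 [100.2, 148.8, 67.1, 88.3] [ 428. -200.] 7.5 -49.0 52.0 eye [ 454. -196.] org [ 389.6 -205. ]
0.66 [208.8, 153.6, 35.3, 118.9] [465. -93.] -9.9 -72.0 83.0 eye [ 521. -103.] org [457.2 -91.4]
```

View pics/c3.png

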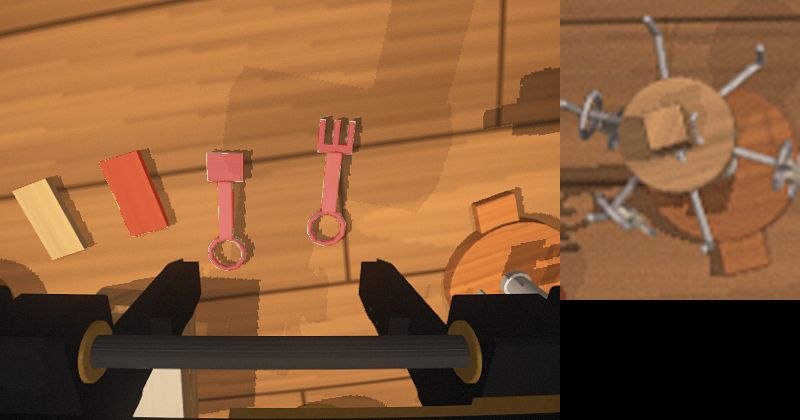

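The masks fit: the fork's ring is at (327,228) and head at (338,133), and the spatula's ring is at (228,252). The tongue end is at about (471,206)–(515,189) in the wrist picture, and the front hook tip at (708,248) in the inset sits beside the tongue.

```bash
python3 - <<'E'
from h import *
m=env.camera_model("wrist");ms=env.camera_model("side");mt=env.camera_model("top")
a=onz(m,[(493,198),(502,227),(471,206),(515,189)],.016)*1000;print(a.round())
for p in a[:2]:
    d=p[:2]-np.array([610,266.5]);print(np.hypot(*d),np.degrees(np.arctan2(d[1],d[0])))
env.camera("wrist");env.camera("side")
def cent(k):
    f=np.zeros((420,560),np.uint8);cv2.drawContours(f,[cont(k).reshape(-1,1,2)],-1,1,-1);return np.argwhere(f)[:,::-1].mean(0)
W={tuple(np.round(onz(m,[cent(r["mask"])],.01)[0][:2],3)):cent(r["mask"]) for t in("tool0","board0") for r in env.silhouettes("wrist",t)[:2+(t=="tool0")] if r["score"]>.4}
S=[cent(r["mask"]) for t in("tool0","board0") for r in env.silhouettes("side",t)[:2] if r["score"]>.4]
for p,w in W.items():
    for s in S:
        X=tri([m,ms],[w,s])
        if np.hypot(*(X[:2]-p))<.02: print(p,(X*1000).round(1))
E
python3 mv.py 439.5 41.5 169 169
```

```text
[[491. 233.  16.]
 [531. 247.  16.]
 [498. 206.  16.]
 [483. 260.  16.]]
123.58293881499644 -164.4088807335501
81.20065417202345 -166.39727137588363
(np.float64(0.454), np.float64(0.038)) [450.5  36.9  14.7]
(np.float64(0.461), np.float64(-0.092)) [464.9 -92.    7.7]
(np.float64(0.443), np.float64(-0.315)) [ 444.4 -318.7    5.3]
(np.float64(0.443), np.float64(-0.316)) [ 444.5 -318.9    5.8]
(np.float64(0.427), np.float64(-0.198)) [ 427.4 -199.9    6.6]
now [429.4 -19.8 420.7] yaw 172.0 t 8.2 open 79.1
offset [-1.5, 62.1, 251.7] rot [-0.0001, 0.0, 0.0531]
```

Call:
step_arm:
  targets:
    - {"offset": [-1.5,62,100],"delta_rot": [0,0,0.053]}
    - {"offset": [-1.5,62,150],"delta_rot": [0,0,0.053]}
    - {"offset": [-1.5,62,200],"delta_rot": [0,0,0.053]}
    - {"offset": [-1.5,62,225],"delta_rot": [0,0,0.053]}
    - {"offset": [-1.5,62,240],"delta_rot": [0,0,0.053]}
    - {"offset": [-1.5,62,250],"delta_rot": [0,0,0.053]}
    - {"offset": [-1.5,62,251],"delta_rot": [0,0,0.053]}
    - {"offset": [-1.5,62,251],"delta_rot": [0,0,0.053]}
    - {"offset": [-1.5,62,251],"delta_rot": [0,0,0.053]}
  fingers: 0.6

```text
clock: 9.15
position: [0.4402, 0.0412, 0.1717]
eef_rot: [0.002, 0.096, 0.995, -0.0]
ft_force: [-0.2, -0.0, 0.6]
opening: 0.0528
grip_force: 0.0
```

Call:
step_arm:
  targets:
    - {"offset": [0,0,0],"delta_rot": [0,0,0]}
    - {"offset": [0,0,0],"delta_rot": [0,0,0]}
    - {"offset": [0,0,0],"delta_rot": [0,0,0]}
    - {"offset": [0,0,0],"delta_rot": [0,0,0]}
    - {"offset": [0,0,0],"delta_rot": [0,0,0]}
    - {"offset": [0,0,0],"delta_rot": [0,0,0]}
    - {"offset": [0,0,0],"delta_rot": [0,0,0]}
    - {"offset": [0,0,0],"delta_rot": [0,0,0]}
  fingers: 0.0
  newtons: 25

```text
clock: 9.95
position: [0.4395, 0.0415, 0.1698]
eef_rot: [0.0, 0.096, 0.995, -0.0]
ft_force: [-1.8, -0.3, 3.7]
opening: 0.0175
grip_force: 25.0
```

```bash
cat > hang.py <<'E'
import sys
from mv import *
# hang.py r z tilt [ex ey ez] : eye of held tool at radius r (front hook), height z, handle dropped by tilt
a=[float(x) for x in sys.argv[1:]]
ax=np.array([610,266.5]);F=-165.5
e=np.array(a[3:6] if len(a)>3 else [-65,0,163])
h=np.array([np.cos(np.radians(F)),np.sin(np.radians(F))])
R=pose(F,a[2]);p=np.r_[ax+a[0]*h,a[1]]-R@e
print("tcp",p.round(1));go(p,R)
E
python3 hang.py 111 315 0;python3 hang.py 108 240 45
```

```text
tcp [439.6 222.4 478. ]
now [439.5  41.5 169.8] yaw 169.0 t 9.9 open 17.5
offset [34.4, 177.7, -308.2] rot [-0.0, 0.0001, -0.4448]
tcp [349.4 199.1 309.3]
now [439.5  41.5 169.8] yaw 169.0 t 9.9 open 17.5
offset [118.6, 137.6, -139.5] rot [-0.1746, -0.772, -0.4216]
```

Call:
step_arm:
  targets:
    - {"offset": [0,0,-30],"delta_rot": [0,0,0]}
    - {"offset": [0,0,-80],"delta_rot": [0,0,0]}
    - {"offset": [0,0,-130],"delta_rot": [0,0,0]}
    - {"offset": [0,0,-180],"delta_rot": [0,0,0]}
    - {"offset": [0,0,-230],"delta_rot": [0,0,0]}
    - {"offset": [0,0,-280],"delta_rot": [0,0,0]}
    - {"offset": [0,0,-308],"delta_rot": [0,0,-0.1]}
    - {"offset": [34,50,-308],"delta_rot": [0,0,-0.2]}
    - {"offset": [34,90,-308],"delta_rot": [0,0,-0.3]}
    - {"offset": [34,130,-308],"delta_rot": [0,0,-0.445]}
    - {"offset": [34,160,-308],"delta_rot": [0,0,-0.445]}
    - {"offset": [34,178,-308],"delta_rot": [0,0,-0.445]}
    - {"offset": [34,178,-308],"delta_rot": [0,0,-0.445]}
    - {"offset": [34,178,-308],"delta_rot": [0,0,-0.445]}
    - {"offset": [34,178,-308],"delta_rot": [0,0,-0.445]}
    - {"offset": [34,178,-308],"delta_rot": [0,0,-0.445]}

```text
clock: 11.55
position: [0.4401, 0.2219, 0.4778]
eef_rot: [0.0, -0.126, 0.992, -0.0]
ft_force: [-0.5, 0.8, -1.6]
opening: 0.0175
grip_force: 25.0
```

```bash
python3 - <<'E'
from h import *
s=env.read_state();print(s["position"],s["opening"],s["grip_force"])
ims={c:env.camera(c) for c in("top","side","wrist")}
for c in ims: cv2.imwrite(f"pics/{c}4.png",ims[c][:,:,::-1])
for c in("top","side"):
    m=env.camera_model(c);R=Rq(s["eef_rot"])
    eye=s["position"]+R@np.array([-.065,0,.163]);h=np.array([-.968,-.25])
    tip=np.r_[np.array([.61,.2665])+.111*h,.281];print(c,proj(m,[eye,tip]).round(1))
t=cv2.resize(ims["top"][180:240,170:250],(400,300),interpolation=cv2.INTER_CUBIC)
q=cv2.resize(ims["side"][95:155,200:280],(400,300),interpolation=cv2.INTER_CUBIC)
w=cv2.resize(ims["wrist"],(400,300))
cv2.imwrite("pics/c4.png",np.vstack([np.hstack([t,q]),np.hstack([w,w*0])])[:,:,::-1])
E
```

```text
[0.44006529 0.22186583 0.47781518] 0.017463816911964872 24.997510313987732
top [[194.6 221.9]
 [196.7 222.8]]
side [[234.1 128.2]
 [234.7 137.9]]
```

View pics/c4.png

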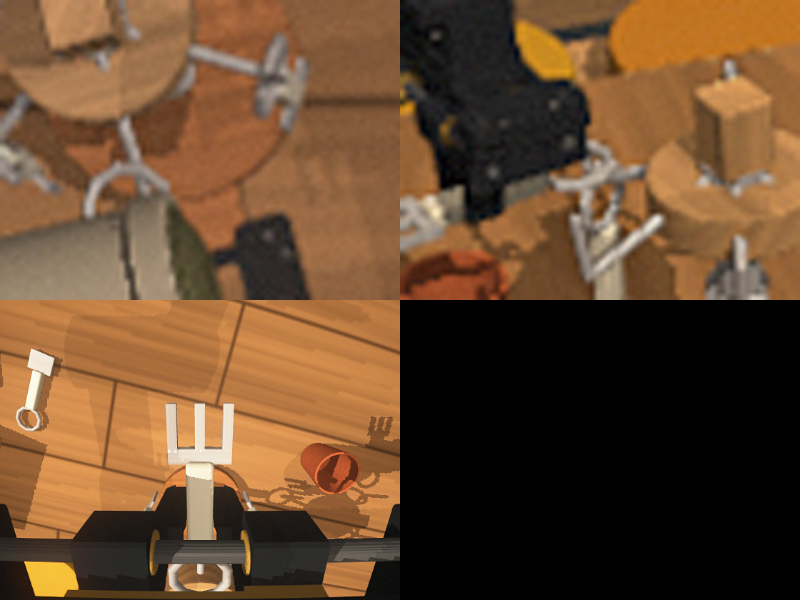

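The wrist view shows the ring at the bottom, around (200,577) in the inset, with the prong tip inside it near (200,568). The side crop shows the ring from 552 to 645 at y≈180 above the prong tip at (577,218). I check the ring's forward position against the prediction.

```bash
python3 - <<'E'
from h import *
s=env.read_state();R=Rq(s["eef_rot"]);m=env.camera_model("wrist")
h=np.array([-.968,-.25]);tip=np.r_[np.array([.61,.2665])+.111*h,.281]
for ex in(-.065,-.075,-.08):
    eye=np.array([ex,0,.163]);a=np.linspace(0,2*np.pi,8,endpoint=False)
    ring=eye+.022*np.c_[np.cos(a),np.sin(a),a*0]
    print(ex,"wrist",proj(m,s["position"]+np.vstack([eye,ring])@R.T).round(0).tolist())
    for c in("side",):print(proj(env.camera_model(c),s["position"]+ring@R.T).round(1).tolist())
print("tip",proj(m,[tip]))
im=cv2.imread("pics/wrist4.png");im2=cv2.imread("pics/side4.png")
a=cv2.resize(im[340:420,220:340],(600,400));b=cv2.resize(im2[112:145,215:260],(200,147),interpolation=cv2.INTER_CUBIC)
o=np.zeros((400,800,3),np.uint8);o[:,:600]=a;o[:147,600:]=b;cv2.imwrite("pics/c5.png",o)
E
```

```text
-0.065 wrist [[281.0, 386.0], [281.0, 354.0], [310.0, 364.0], [321.0, 386.0], [308.0, 407.0], [281.0, 415.0], [254.0, 407.0], [241.0, 386.0], [252.0, 364.0]]
[[227.4, 130.5], [226.9, 127.4], [230.5, 124.7], [236.2, 124.1], [240.7, 125.9], [241.4, 129.0], [237.8, 131.6], [232.0, 132.3]]
-0.075 wrist [[281.0, 400.0], [281.0, 369.0], [310.0, 378.0], [320.0, 400.0], [308.0, 420.0], [281.0, 428.0], [254.0, 420.0], [242.0, 400.0], [253.0, 378.0]]
[[230.5, 129.4], [229.9, 126.3], [233.5, 123.7], [239.2, 123.1], [243.7, 124.8], [244.4, 127.9], [240.8, 130.6], [235.0, 131.2]]
-0.08 wrist [[281.0, 406.0], [281.0, 376.0], [309.0, 385.0], [320.0, 406.0], [308.0, 426.0], [281.0, 434.0], [254.0, 426.0], [242.0, 406.0], [253.0, 385.0]]
[[232.0, 128.9], [231.4, 125.8], [235.0, 123.2], [240.7, 122.6], [245.2, 124.3], [245.9, 127.4], [242.3, 130.0], [236.5, 130.7]]
tip [[281.46762897 343.81082606]]
```

View pics/c5.png

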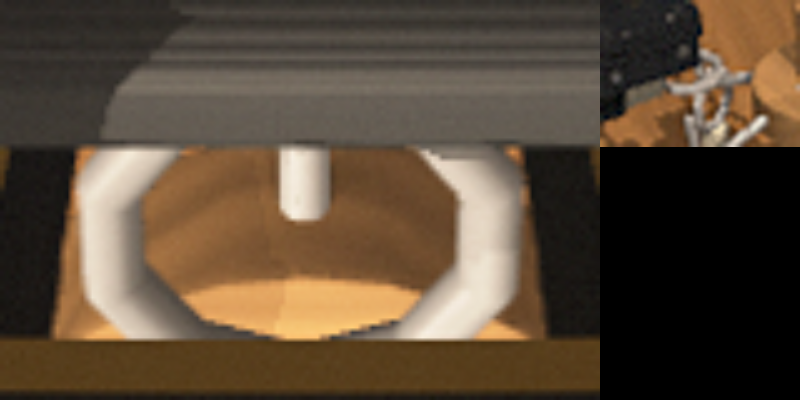

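```bash
python3 - <<'E'
from h import *
m=env.camera_model("wrist");h=np.array([-.968,-.25]);c=np.array([.61,.2665])
print(proj(m,[np.r_[c+r*h,z] for r,z in((55,.255),(105,.235),(55,.271),(55,.241)) for r in [r/1000]]).round(1))
for cam in("side","top"):print(cam,proj(env.camera_model(cam),[np.r_[c+.111*h,.281],np.r_[c+.105*h,.235]]).round(1))
E
python3 hang.py 110 300 0; python3 hang.py 110 262 0;python3 hang.py 109 250 20;python3 hang.py 108 240 45
```

```text
[[281.1 379.5]
 [281.1 309.8]
 [281.2 396.5]
 [281.1 366.1]]
side [[234.7 137.9]
 [237.6 150. ]]
top [[196.7 222.8]
 [199.1 221.6]]
tcp [440.6 222.7 463. ]
now [440.1 222.2 477.8] yaw -165.5 t 11.7 open 17.9
offset [-0.6, 0.3, 14.8] rot [-0.0, 0.0002, -0.0007]
tcp [440.6 222.7 425. ]
now [440.1 222.2 477.8] yaw -165.5 t 11.7 open 17.9
offset [-0.6, 0.3, 52.8] rot [-0.0, 0.0002, -0.0007]
tcp [391.4 210.  380.9]
now [440.1 222.2 477.8] yaw -165.5 t 11.7 open 17.9
offset [50.2, 0.3, 96.9] rot [-0.0002, -0.3488, -0.0007]
tcp [349.4 199.1 309.3]
now [440.1 222.2 477.8] yaw -165.5 t 11.7 open 17.9
offset [93.6, 0.3, 168.5] rot [-0.0003, -0.7852, -0.0006]
```

The bar end is predicted at y=379.5 and seen at 383, so the ring and hook are aligned. Lowering.

Call:
step_arm:
  targets:
    - {"offset": [-0.6,0,10],"delta_rot": [0,0,0]}
    - {"offset": [-0.6,0,20],"delta_rot": [0,0,0]}
    - {"offset": [-0.6,0,30],"delta_rot": [0,0,0]}
    - {"offset": [-0.6,0,40],"delta_rot": [0,0,0]}
    - {"offset": [-0.6,0,48],"delta_rot": [0,0,0]}
    - {"offset": [-0.6,0,53],"delta_rot": [0,0,0]}
    - {"offset": [-0.6,0,53],"delta_rot": [0,0,0]}

```text
clock: 12.4
position: [0.4406, 0.2228, 0.4241]
eef_rot: [-0.001, -0.126, 0.992, -0.0]
ft_force: [0.5, 0.2, -1.4]
opening: 0.0174
grip_force: 25.0
```

```bash
python3 - <<'E'
from h import *
s=env.read_state();print(s["position"],s["ft_force"])
a=env.camera("side")[90:165,190:290];w=env.camera("wrist")[340:420,220:340]
cv2.imwrite("pics/c6.png",np.vstack([cv2.resize(a,(400,300),interpolation=cv2.INTER_CUBIC),cv2.resize(w,(400,267))])[:,:,::-1])
E
for k in "110 256 10" "109 250 20" "108.5 245 32" "108 240 45";do python3 hang.py $k;done
```

```text
[0.44063151 0.2228255  0.42406754] [ 0.47911938  0.19423364 -1.39815639]
tcp [414.1 215.8 405.2]
now [440.7 222.8 425. ] yaw -165.5 t 12.5 open 17.8
offset [27.5, -0.1, 19.7] rot [-0.0, -0.1741, 0.0001]
tcp [391.4 210.  380.9]
now [440.7 222.8 425. ] yaw -165.5 t 12.5 open 17.8
offset [51.0, -0.1, 44.0] rot [0.0, -0.3486, 0.0001]
tcp [368.  203.9 348.8]
now [440.7 222.8 425. ] yaw -165.5 t 12.5 open 17.8
offset [75.2, -0.1, 76.1] rot [0.0, -0.5581, 0.0001]
tcp [349.4 199.1 309.3]
now [440.7 222.8 425. ] yaw -165.5 t 12.5 open 17.8
offset [94.4, -0.1, 115.6] rot [0.0, -0.785, 0.0001]
```

View pics/c6.png

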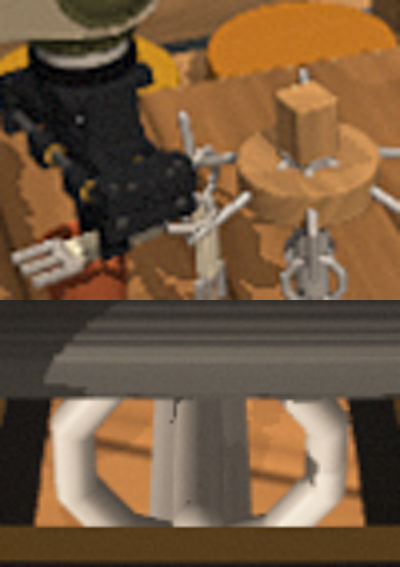

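The prong now runs through the middle of the ring: it rises at (185,125) in the side crop and shows centred at (200,460) in the wrist crop. Next I tilt the tool down.

Call:
step_arm:
  targets:
    - {"offset": [14,0,9],"delta_rot": [0,-0.087,0]}
    - {"offset": [27.5,0,19.7],"delta_rot": [0,-0.174,0]}
    - {"offset": [39,0,31.5],"delta_rot": [0,-0.261,0]}
    - {"offset": [51,0,44],"delta_rot": [0,-0.349,0]}
    - {"offset": [63,0,59],"delta_rot": [0,-0.453,0]}
    - {"offset": [75,0,76],"delta_rot": [0,-0.558,0]}
    - {"offset": [85,0,95],"delta_rot": [0,-0.67,0]}
    - {"offset": [94.4,0,115.6],"delta_rot": [0,-0.785,0]}
    - {"offset": [94.4,0,115.6],"delta_rot": [0,-0.785,0]}
    - {"offset": [94.4,0,115.6],"delta_rot": [0,-0.785,0]}

```text
clock: 13.5
position: [0.3498, 0.1993, 0.3099]
eef_rot: [0.378, -0.117, 0.917, 0.048]
ft_force: [0.2, 0.4, -1.9]
opening: 0.0176
grip_force: 25.0
```

```bash
for k in "107 234 50" "106 231 60" "105 228 70";do python3 hang.py $k;done; python3 -c "
from h import *
s=env.read_state();print(s['qpos'],s['ft_force'])"
```

```text
tcp [345.1 198.  289. ]
now [349.8 199.3 309.9] yaw -165.5 t 13.5 open 17.6
offset [18.2, -0.1, 11.4] rot [0.0008, -0.0903, 0.0]
tcp [339.2 196.5 256.2]
now [349.8 199.3 309.9] yaw -165.5 t 13.5 open 17.6
offset [45.6, -0.2, 30.4] rot [0.0008, -0.2648, -0.0]
tcp [338.5 196.3 222.7]
now [349.8 199.3 309.9] yaw -165.5 t 13.5 open 17.6
offset [69.8, -0.2, 53.7] rot [0.0008, -0.4393, -0.0001]
[ 0.21980997  0.07670027  2.14171863  0.17052645  0.14312135 -1.76326321] [ 0.15534136  0.35903693 -1.85836029]
```

Call:
step_arm:
  targets:
    - {"offset": [2,0,2],"delta_rot": [0,0,0]}
    - {"offset": [4,0,4],"delta_rot": [0,0,0]}
    - {"offset": [4,0,4],"delta_rot": [0,0,0]}

```text
clock: 13.8
position: [0.3495, 0.1993, 0.3035]
eef_rot: [0.379, -0.117, 0.917, 0.048]
ft_force: [0.1, 0.2, -1.2]
opening: 0.0174
grip_force: 25.0
```

Call:
step_arm:
  targets:
    - {"offset": [0,0,0],"delta_rot": [0,0,0]}
    - {"offset": [0,0,0],"delta_rot": [0,0,0]}
    - {"offset": [0,0,0],"delta_rot": [0,0,0]}
    - {"offset": [0,0,0],"delta_rot": [0,0,0]}
    - {"offset": [0,0,0],"delta_rot": [0,0,0]}
    - {"offset": [0,0,0],"delta_rot": [0,0,0]}
    - {"offset": [0,0,0],"delta_rot": [0,0,0]}
    - {"offset": [0,0,0],"delta_rot": [0,0,0]}
  fingers: 0.5

```text
clock: 14.6
position: [0.3492, 0.1992, 0.3035]
eef_rot: [0.379, -0.117, 0.917, 0.048]
ft_force: [-0.6, 0.6, 0.2]
opening: 0.0441
grip_force: 0.0
```

Call:
step_arm:
  targets:
    - {"offset": [0,0,-30],"delta_rot": [0,0,0]}
    - {"offset": [0,0,-70],"delta_rot": [0,0,0]}
    - {"offset": [0,0,-70],"delta_rot": [0,0,0]}
    - {"offset": [0,0,-70],"delta_rot": [0,0,0]}
    - {"offset": [0,0,-70],"delta_rot": [0,0,0]}

```text
clock: 15.1
position: [0.3018, 0.1868, 0.3522]
eef_rot: [0.379, -0.117, 0.917, 0.048]
ft_force: [0.6, 0.5, 0.6]
opening: 0.044
grip_force: 0.0
```

```bash
python3 - <<'E'
from h import *
s=env.read_state();print(s["position"],s["ft_force"],s["qpos"])
a=env.camera("side")[90:215,170:320];w=env.camera("wrist");t=env.camera("top")[130:255,90:240]
f=lambda x:cv2.resize(x,(360,300),interpolation=cv2.INTER_CUBIC)
cv2.imwrite("pics/c7.png",np.vstack([np.hstack([f(a),f(t)]),np.hstack([cv2.resize(w,(360,270)),np.zeros((270,360,3),np.uint8)])])[:,:,::-1])
E
python3 mv.py 350 200 500 194.5; python3 mv.py 609.8 266.3 560 194.4
```

```text
[0.30181264 0.18682374 0.35219629] [0.58311063 0.53754884 0.61417797] [ 0.21366625 -0.11842734  2.19568572  0.09994715  0.28255992 -1.69456489]
now [301.8 186.8 352.1] yaw -165.5 t 15.2 open 44.0
offset [-139.7, 0.7, -69.7] rot [0.0001, 0.7827, -0.0]
now [301.8 186.8 352.1] yaw -165.5 t 15.2 open 44.0
offset [-372.1, -0.2, 76.9] rot [0.0008, 0.7827, 0.0016]
```

View pics/c7.png

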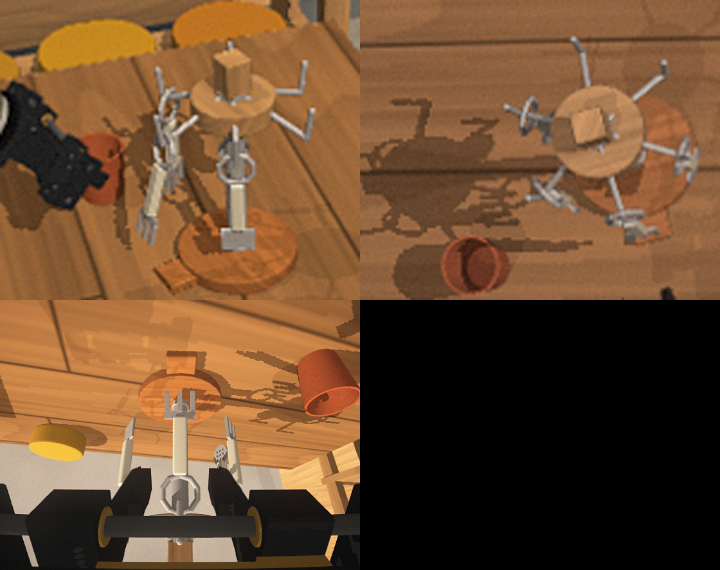

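The fork hangs on the front hook, with its ring at (180,495) in the wrist inset, in front of the tongue. The remaining free hooks are at the upper right of the top view. I turn the carousel by −120°.

Call:
step_arm:
  targets:
    - {"offset": [-30,0,-40],"delta_rot": [0,0.1,0]}
    - {"offset": [-70,0,-70],"delta_rot": [0,0.25,0]}
    - {"offset": [-120,0,-80],"delta_rot": [0,0.4,0]}
    - {"offset": [-170,0,-85],"delta_rot": [0,0.55,0]}
    - {"offset": [-190,0,-90],"delta_rot": [0,0.7,0]}
    - {"offset": [-190,0,-90],"delta_rot": [0,0.783,0]}
    - {"offset": [-372,0,77],"delta_rot": [0,0.783,0]}
    - {"offset": [-372,0,77],"delta_rot": [0,0.783,0]}
    - {"offset": [-372,0,77],"delta_rot": [0,0.783,0]}
    - {"offset": [-372,0,77],"delta_rot": [0,0.783,0]}
    - {"offset": [-372,0,77],"delta_rot": [0,0.783,0]}
    - {"offset": [-372,0,77],"delta_rot": [0,0.783,0]}
    - {"offset": [-372,0,77],"delta_rot": [0,0.783,0]}
    - {"offset": [-372,0,77],"delta_rot": [0,0.783,0]}
    - {"offset": [-372,0,77],"delta_rot": [0,0.783,0]}
    - {"offset": [-372,0,77],"delta_rot": [0,0.783,0]}
    - {"offset": [-372,0,77],"delta_rot": [0,0.783,0]}
  fingers: 0.95

```text
clock: 16.95
position: [0.6081, 0.2662, 0.5623]
eef_rot: [0.001, -0.126, 0.992, 0.0]
ft_force: [0.3, -1.3, -0.4]
opening: 0.0837
grip_force: 0.0
```

```bash
python3 mv.py 610 266.5 456 194.4
```

```text
now [608.1 266.2 562.3] yaw -165.5 t 16.9 open 83.7
offset [-1.6, -0.2, 106.3] rot [-0.0, 0.003, 0.002]
```

Call:
step_arm:
  targets:
    - {"offset": [-1.6,0,40],"delta_rot": [0,0.003,0]}
    - {"offset": [-1.6,0,75],"delta_rot": [0,0.003,0]}
    - {"offset": [-1.6,0,95],"delta_rot": [0,0.003,0]}
    - {"offset": [-1.6,0,105],"delta_rot": [0,0.003,0]}
    - {"offset": [-1.6,0,106],"delta_rot": [0,0.003,0]}
    - {"offset": [-1.6,0,106],"delta_rot": [0,0.003,0]}

```text
clock: 17.55
position: [0.6105, 0.2668, 0.4568]
eef_rot: [0.0, -0.126, 0.992, 0.0]
ft_force: [-0.8, -1.0, -0.1]
opening: 0.0837
grip_force: 0.0
```

Call:
step_arm:
  targets:
    - {"offset": [0,0,0],"delta_rot": [0,0,0]}
    - {"offset": [0,0,0],"delta_rot": [0,0,0]}
    - {"offset": [0,0,0],"delta_rot": [0,0,0]}
    - {"offset": [0,0,0],"delta_rot": [0,0,0]}
    - {"offset": [0,0,0],"delta_rot": [0,0,0]}
    - {"offset": [0,0,0],"delta_rot": [0,0,0]}
    - {"offset": [0,0,0],"delta_rot": [0,0,0]}
    - {"offset": [0,0,0],"delta_rot": [0,0,0]}
  fingers: 0.3
  newtons: 20

```text
clock: 18.35
position: [0.6105, 0.2669, 0.4555]
eef_rot: [-0.0, -0.126, 0.992, 0.0]
ft_force: [0.3, 1.6, 0.6]
opening: 0.036
grip_force: 20.0
```

Call:
step_arm:
  targets:
    - {"offset": [0,0,0],"delta_rot": [0,0,0.08]}
    - {"offset": [0,0,0],"delta_rot": [0,0,0.16]}
    - {"offset": [0,0,0],"delta_rot": [0,0,0.26]}
    - {"offset": [0,0,0],"delta_rot": [0,0,0.36]}
    - {"offset": [0,0,0],"delta_rot": [0,0,0.46]}
    - {"offset": [0,0,0],"delta_rot": [0,0,0.56]}
    - {"offset": [0,0,0],"delta_rot": [0,0,0.66]}
    - {"offset": [0,0,0],"delta_rot": [0,0,0.76]}
    - {"offset": [0,0,0],"delta_rot": [0,0,0.86]}
    - {"offset": [0,0,0],"delta_rot": [0,0,0.94]}
    - {"offset": [0,0,0],"delta_rot": [0,0,1.0]}
    - {"offset": [0,0,0],"delta_rot": [0,0,1.04]}
    - {"offset": [0,0,0],"delta_rot": [0,0,1.04]}

```text
clock: 19.65
position: [0.6105, 0.267, 0.4555]
eef_rot: [-0.0, 0.383, 0.924, -0.0]
ft_force: [0.6, 2.0, 0.3]
opening: 0.0356
grip_force: 20.0
```

Call:
step_arm:
  targets:
    - {"offset": [0,0,0],"delta_rot": [0,0,0.08]}
    - {"offset": [0,0,0],"delta_rot": [0,0,0.16]}
    - {"offset": [0,0,0],"delta_rot": [0,0,0.26]}
    - {"offset": [0,0,0],"delta_rot": [0,0,0.36]}
    - {"offset": [0,0,0],"delta_rot": [0,0,0.46]}
    - {"offset": [0,0,0],"delta_rot": [0,0,0.56]}
    - {"offset": [0,0,0],"delta_rot": [0,0,0.66]}
    - {"offset": [0,0,0],"delta_rot": [0,0,0.76]}
    - {"offset": [0,0,0],"delta_rot": [0,0,0.86]}
    - {"offset": [0,0,0],"delta_rot": [0,0,0.94]}
    - {"offset": [0,0,0],"delta_rot": [0,0,1.0]}
    - {"offset": [0,0,0],"delta_rot": [0,0,1.055]}
    - {"offset": [0,0,0],"delta_rot": [0,0,1.055]}
    - {"offset": [0,0,0],"delta_rot": [0,0,1.055]}

```text
clock: 21.05
position: [0.6105, 0.267, 0.4555]
eef_rot: [-0.0, 0.796, 0.606, -0.0]
ft_force: [1.1, 3.2, -0.5]
opening: 0.0358
grip_force: 20.0
```

```bash
python3 mv.py 610 266.5 456 74.5
```

```text
now [610.5 267.  455.5] yaw 74.6 t 21.1 open 35.8
offset [-0.6, -0.4, -0.5] rot [-0.0007, -0.0001, 0.0017]
```

Call:
step_arm:
  targets:
    - {"offset": [0,0,0],"delta_rot": [0,0,0]}
    - {"offset": [0,0,0],"delta_rot": [0,0,0]}
    - {"offset": [0,0,0],"delta_rot": [0,0,0]}
    - {"offset": [0,0,0],"delta_rot": [0,0,0]}
    - {"offset": [0,0,0],"delta_rot": [0,0,0]}
    - {"offset": [0,0,-50],"delta_rot": [0,0,0]}
    - {"offset": [0,0,-90],"delta_rot": [0,0,0]}
    - {"offset": [0,0,-105],"delta_rot": [0,0,0]}
    - {"offset": [0,0,-105],"delta_rot": [0,0,0]}
  fingers: 0.9

```text
clock: 21.95
position: [0.6101, 0.2667, 0.5628]
eef_rot: [0.001, 0.796, 0.605, 0.002]
ft_force: [-0.4, 0.7, -0.2]
opening: 0.0793
grip_force: 0.0
```

```bash
python3 mv.py 445 -95 420 170
```

```text
now [610.1 266.7 562.8] yaw 74.5 t 21.9 open 79.3
offset [-393.0, -62.8, 141.9] rot [0.004, 0.0014, -1.6672]
```

Call:
step_arm:
  targets:
    - {"offset": [-50,-8,0],"delta_rot": [0,0,-0.15]}
    - {"offset": [-100,-16,0],"delta_rot": [0,0,-0.3]}
    - {"offset": [-150,-24,0],"delta_rot": [0,0,-0.45]}
    - {"offset": [-393,-63,142],"delta_rot": [0,0,-1.667]}
    - {"offset": [-393,-63,142],"delta_rot": [0,0,-1.667]}
    - {"offset": [-393,-63,142],"delta_rot": [0,0,-1.667]}
    - {"offset": [-393,-63,142],"delta_rot": [0,0,-1.667]}
    - {"offset": [-393,-63,142],"delta_rot": [0,0,-1.667]}
    - {"offset": [-393,-63,142],"delta_rot": [0,0,-1.667]}
    - {"offset": [-393,-63,142],"delta_rot": [0,0,-1.667]}
    - {"offset": [-393,-63,142],"delta_rot": [0,0,-1.667]}
    - {"offset": [-393,-63,142],"delta_rot": [0,0,-1.667]}
    - {"offset": [-393,-63,142],"delta_rot": [0,0,-1.667]}
    - {"offset": [-393,-63,142],"delta_rot": [0,0,-1.667]}
    - {"offset": [-393,-63,142],"delta_rot": [0,0,-1.667]}
    - {"offset": [-393,-63,142],"delta_rot": [0,0,-1.667]}

```text
clock: 23.55
position: [0.4445, -0.0949, 0.4185]
eef_rot: [-0.001, 0.088, 0.996, -0.0]
ft_force: [-0.2, 0.9, 0.2]
opening: 0.0792
grip_force: 0.0
```

```bash
python3 - <<'E'
from tools import *
m=env.camera_model("wrist");im=env.camera("wrist").copy()
for n in("tool0","board0"):
  for r in env.silhouettes("wrist",n)[:3]:
    c,u,a,b=tool_pose(m,r["mask"]);print(n,round(r["score"],2),r["box"],c.round(),np.degrees(np.arctan2(u[1],u[0])).round(1),a.round(),b.round(),"org",(c+u*(b-90.5)).round(1))
    if n=="tool0":im[r["mask"]]=im[r["mask"]]//2+np.uint8([100,0,0])
    else:
      k=cont(r["mask"]);print("   board",cv2.minAreaRect((onz(m,k,.01)[:,:2]*1000).astype(np.float32)))
t=env.camera("top")[130:255,90:240]
pad=np.zeros((420,800,3),np.uint8);pad[:,:560]=im;pad[:200,560:]=cv2.resize(t,(240,200),interpolation=cv2.INTER_CUBIC)
cv2.imwrite("pics/c8.png",pad[:,:,::-1])
E
```

```text
tool0 0.65 [265.6, 132.9, 38.3, 120.3] [465. -93.] -8.9 -72.0 83.0 org [457.7 -91.4]
board0 0.88 [158.7, 132.3, 68.3, 92.4] [ 429. -201.] 6.9 -49.0 52.0 org [ 390.9 -205.3]
   board ((429.95068359375, -199.91233825683594), (99.86209869384766, 51.52478790283203), 8.189240455627441)
board0 0.68 [66.3, 163.8, 73.6, 85.2] [ 444. -318.] 9.8 -49.0 52.0 org [ 406.2 -324.7]
   board ((445.1678771972656, -316.5528259277344), (99.65294647216797, 56.84214782714844), 11.080071449279785)
```

View pics/c8.png

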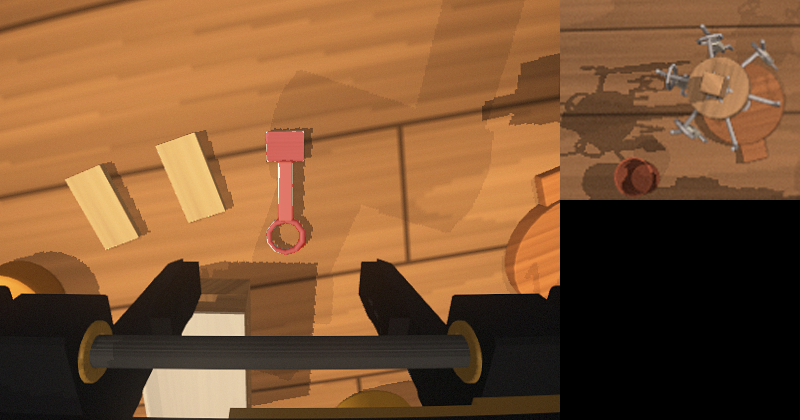

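The spatula lies with its ring at (286,237) and head at (285,146), matching the estimate. A free hook at (733,148) in the inset is at the front.

```bash
python3 mv.py 457.5 -91.4 169 170.5
```

```text
now [444.6 -95.  418.7] yaw 170.0 t 23.8 open 79.4
offset [-12.3, 5.9, 249.7] rot [-0.0004, -0.0009, -0.0093]
```

Call:
step_arm:
  targets:
    - {"offset": [-12,6,50],"delta_rot": [0,0,-0.009]}
    - {"offset": [-12,6,100],"delta_rot": [0,0,-0.009]}
    - {"offset": [-12,6,150],"delta_rot": [0,0,-0.009]}
    - {"offset": [-12,6,200],"delta_rot": [0,0,-0.009]}
    - {"offset": [-12,6,225],"delta_rot": [0,0,-0.009]}
    - {"offset": [-12,6,240],"delta_rot": [0,0,-0.009]}
    - {"offset": [-12,6,248],"delta_rot": [0,0,-0.009]}
    - {"offset": [-12,6,249],"delta_rot": [0,0,-0.009]}
    - {"offset": [-12,6,249],"delta_rot": [0,0,-0.009]}
  fingers: 0.6

```text
clock: 24.65
position: [0.4575, -0.0913, 0.1703]
eef_rot: [0.0, 0.083, 0.997, -0.0]
ft_force: [-1.0, -0.1, -0.4]
opening: 0.0531
grip_force: 0.0
```

Call:
step_arm:
  targets:
    - {"offset": [0,0,0],"delta_rot": [0,0,0]}
    - {"offset": [0,0,0],"delta_rot": [0,0,0]}
    - {"offset": [0,0,0],"delta_rot": [0,0,0]}
    - {"offset": [0,0,0],"delta_rot": [0,0,0]}
    - {"offset": [0,0,0],"delta_rot": [0,0,0]}
    - {"offset": [0,0,0],"delta_rot": [0,0,0]}
    - {"offset": [0,0,0],"delta_rot": [0,0,0]}
    - {"offset": [0,0,0],"delta_rot": [0,0,0]}
  fingers: 0.0
  newtons: 25

```text
clock: 25.45
position: [0.4573, -0.0912, 0.1698]
eef_rot: [-0.0, 0.083, 0.997, -0.0]
ft_force: [0.1, 1.4, 4.7]
opening: 0.0178
grip_force: 25.0
```

```bash
sed -i 's/610,266.5/610.5,267/' hang.py; python3 hang.py 110.5 315 0
```

```text
tcp [440.6 223.1 478. ]
now [457.3 -91.2 169.8] yaw 170.5 t 25.4 open 17.8
offset [68.5, 307.1, -308.2] rot [-0.0003, -0.0008, -0.4188]
```

Call:
step_arm:
  targets:
    - {"offset": [0,0,-30],"delta_rot": [0,0,0]}
    - {"offset": [0,0,-80],"delta_rot": [0,0,0]}
    - {"offset": [0,0,-130],"delta_rot": [0,0,0]}
    - {"offset": [0,0,-180],"delta_rot": [0,0,0]}
    - {"offset": [0,0,-230],"delta_rot": [0,0,0]}
    - {"offset": [0,0,-280],"delta_rot": [0,0,0]}
    - {"offset": [30,30,-308],"delta_rot": [0,0,-0.1]}
    - {"offset": [60,70,-308],"delta_rot": [0,0,-0.15]}
    - {"offset": [68,110,-308],"delta_rot": [0,0,-0.2]}
    - {"offset": [68,150,-308],"delta_rot": [0,0,-0.25]}
    - {"offset": [68,195,-308],"delta_rot": [0,0,-0.3]}
    - {"offset": [68,240,-308],"delta_rot": [0,0,-0.36]}
    - {"offset": [68,280,-308],"delta_rot": [0,0,-0.419]}
    - {"offset": [68,300,-308],"delta_rot": [0,0,-0.419]}
    - {"offset": [68,307,-308],"delta_rot": [0,0,-0.419]}
    - {"offset": [68,307,-308],"delta_rot": [0,0,-0.419]}
    - {"offset": [68,307,-308],"delta_rot": [0,0,-0.419]}
    - {"offset": [68,307,-308],"delta_rot": [0,0,-0.419]}

```text
clock: 27.25
position: [0.4412, 0.2218, 0.4777]
eef_rot: [-0.0, -0.126, 0.992, -0.0]
ft_force: [0.6, 0.4, 0.2]
opening: 0.0178
grip_force: 25.0
```

```bash
python3 hang.py 110.5 262 0; python3 - <<'E'
from h import *
s=env.read_state();R=Rq(s["eef_rot"]);m=env.camera_model("wrist");h=np.array([-.968,-.25]);c=np.array([.6105,.267])
a=np.arange(8)*np.pi/4
X=s["position"]+(np.array([-.065,0,.163])+.022*np.c_[np.cos(a),np.sin(a),a*0])@R.T
im=env.camera("wrist").copy();sd=env.camera("side").copy()
bar=[np.r_[c+.055*h,.255]];tip=[np.r_[c+.111*h,.281],np.r_[c+.105*h,.235]]
print(proj(m,bar),proj(env.camera_model("side"),tip))
for p in proj(m,np.vstack([X,bar])):cv2.circle(im,tuple(int(v) for v in p.round()),1,(255,0,0),-1)
cv2.imwrite("pics/c9.png",np.vstack([cv2.resize(im[340:420,220:340],(400,267)),cv2.resize(sd[90:165,190:290],(400,300),interpolation=cv2.INTER_CUBIC)])[:,:,::-1])
E
```

```text
tcp [440.6 223.1 425. ]
now [441.2 221.8 477.7] yaw -165.6 t 27.2 open 17.8
offset [0.2, 1.3, 52.7] rot [-0.0002, -0.0009, -0.0014]
[[282.54309205 379.61440023]] [[234.85676251 137.74342064]
 [237.66858618 149.85269362]]
```

View pics/c9.png

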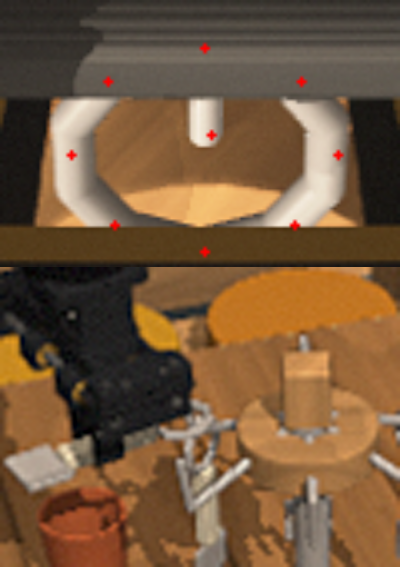

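The ring matches the predicted red points to about 1 mm, and the hook bar is centred in it. Lowering as before.

Call:
step_arm:
  targets:
    - {"offset": [0,0.5,10],"delta_rot": [0,0,0]}
    - {"offset": [0,0.5,20],"delta_rot": [0,0,0]}
    - {"offset": [0,0.5,30],"delta_rot": [0,0,0]}
    - {"offset": [0,0.5,40],"delta_rot": [0,0,0]}
    - {"offset": [0,0.5,48],"delta_rot": [0,0,0]}
    - {"offset": [0,0.5,53],"delta_rot": [0,0,0]}
    - {"offset": [0,0.5,53],"delta_rot": [0,0,0]}

```text
clock: 28.05
position: [0.4409, 0.2233, 0.424]
eef_rot: [-0.001, -0.126, 0.992, -0.0]
ft_force: [0.7, -0.1, -1.2]
opening: 0.0176
grip_force: 25.0
```

Call:
step_arm:
  targets:
    - {"offset": [14,0,9],"delta_rot": [0,-0.087,0]}
    - {"offset": [27.5,0,19.7],"delta_rot": [0,-0.174,0]}
    - {"offset": [39,0,31.5],"delta_rot": [0,-0.261,0]}
    - {"offset": [51,0,44],"delta_rot": [0,-0.349,0]}
    - {"offset": [63,0,59],"delta_rot": [0,-0.453,0]}
    - {"offset": [75,0,76],"delta_rot": [0,-0.558,0]}
    - {"offset": [85,0,95],"delta_rot": [0,-0.67,0]}
    - {"offset": [94.4,0,120],"delta_rot": [0,-0.785,0]}
    - {"offset": [94.4,0,121],"delta_rot": [0,-0.785,0]}
    - {"offset": [94.4,0,121],"delta_rot": [0,-0.785,0]}

```text
clock: 29.05
position: [0.3499, 0.1998, 0.3044]
eef_rot: [0.377, -0.117, 0.917, 0.048]
ft_force: [0.1, 0.2, -1.1]
opening: 0.0176
grip_force: 25.0
```

Call:
step_arm:
  targets:
    - {"offset": [0,0,0],"delta_rot": [0,0,0]}
    - {"offset": [0,0,0],"delta_rot": [0,0,0]}
    - {"offset": [0,0,0],"delta_rot": [0,0,0]}
    - {"offset": [0,0,0],"delta_rot": [0,0,0]}
    - {"offset": [0,0,0],"delta_rot": [0,0,0]}
    - {"offset": [0,0,0],"delta_rot": [0,0,0]}
    - {"offset": [0,0,0],"delta_rot": [0,0,0]}
    - {"offset": [0,0,0],"delta_rot": [0,0,0]}
  fingers: 0.5

```text
clock: 29.85
position: [0.3494, 0.1996, 0.3037]
eef_rot: [0.379, -0.117, 0.917, 0.048]
ft_force: [0.0, 0.1, -0.0]
opening: 0.044
grip_force: 0.0
```

Call:
step_arm:
  targets:
    - {"offset": [0,0,-30],"delta_rot": [0,0,0]}
    - {"offset": [0,0,-70],"delta_rot": [0,0,0]}
    - {"offset": [0,0,-70],"delta_rot": [0,0,0]}
    - {"offset": [0,0,-70],"delta_rot": [0,0,0]}
    - {"offset": [0,0,-70],"delta_rot": [0,0,0]}

```text
clock: 30.35
position: [0.3021, 0.1873, 0.3524]
eef_rot: [0.378, -0.117, 0.917, 0.048]
ft_force: [-0.4, -0.2, -0.7]
opening: 0.0439
grip_force: 0.0
```

```bash
python3 - <<'E'
from h import *
a=env.camera("side")[90:215,170:320];w=env.camera("wrist");t=env.camera("top")[130:255,90:240]
f=lambda x:cv2.resize(x,(360,300),interpolation=cv2.INTER_CUBIC)
cv2.imwrite("pics/c10.png",np.vstack([np.hstack([f(a),f(t)]),np.hstack([cv2.resize(w,(360,270)),np.zeros((270,360,3),np.uint8)])])[:,:,::-1])
E
python3 mv.py 350 150 480 190; python3 mv.py 440 -240 470 187
```

```text
now [302.1 187.3 352.4] yaw -165.5 t 30.5 open 43.9
offset [-116.2, -48.1, -64.5] rot [0.0308, 0.7813, 0.0744]
now [302.1 187.3 352.4] yaw -165.5 t 30.5 open 43.9
offset [-101.8, -448.2, -64.8] rot [0.0513, 0.7805, 0.124]
```

View pics/c10.png

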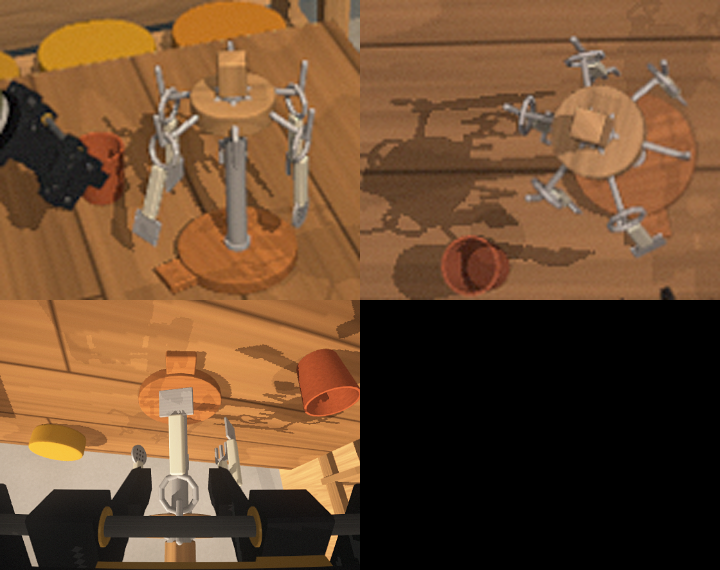

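The spatula hangs on the front hook, with its ring at (180,490) in the wrist inset, and the fork is still on its hook. Now the boards.

Call:
step_arm:
  targets:
    - {"offset": [-30,0,-40],"delta_rot": [0,0.1,0]}
    - {"offset": [-60,-5,-60],"delta_rot": [0,0.25,0]}
    - {"offset": [-90,-20,-64],"delta_rot": [0,0.4,0]}
    - {"offset": [-116,-40,-64],"delta_rot": [0.02,0.55,0.04]}
    - {"offset": [-116,-48,-64],"delta_rot": [0.03,0.7,0.07]}
    - {"offset": [-116,-48,-64],"delta_rot": [0.031,0.781,0.074]}
    - {"offset": [-116,-48,-64],"delta_rot": [0.031,0.781,0.074]}
    - {"offset": [-116,-48,-64],"delta_rot": [0.031,0.781,0.074]}
    - {"offset": [-116,-48,-64],"delta_rot": [0.031,0.781,0.074]}
    - {"offset": [-116,-48,-64],"delta_rot": [0.031,0.781,0.074]}

```text
clock: 31.5
position: [0.3492, 0.1502, 0.4805]
eef_rot: [0.002, -0.088, 0.996, 0.0]
ft_force: [-0.7, 0.2, 0.3]
opening: 0.0438
grip_force: 0.0
```

```bash
python3 mv.py 345 -200 450 169
```

```text
now [349.2 150.2 480.5] yaw -169.9 t 31.5 open 43.8
offset [65.5, -344.1, 30.2] rot [0.0007, 0.0044, 0.3677]
```

Call:
step_arm:
  targets:
    - {"offset": [60,-60,0],"delta_rot": [0,0,0.1]}
    - {"offset": [65,-344,30],"delta_rot": [0,0.004,0.368]}
    - {"offset": [65,-344,30],"delta_rot": [0,0.004,0.368]}
    - {"offset": [65,-344,30],"delta_rot": [0,0.004,0.368]}
    - {"offset": [65,-344,30],"delta_rot": [0,0.004,0.368]}
    - {"offset": [65,-344,30],"delta_rot": [0,0.004,0.368]}
    - {"offset": [65,-344,30],"delta_rot": [0,0.004,0.368]}
    - {"offset": [65,-344,30],"delta_rot": [0,0.004,0.368]}
    - {"offset": [65,-344,30],"delta_rot": [0,0.004,0.368]}
    - {"offset": [65,-344,30],"delta_rot": [0,0.004,0.368]}
    - {"offset": [65,-344,30],"delta_rot": [0,0.004,0.368]}
    - {"offset": [65,-344,30],"delta_rot": [0,0.004,0.368]}
    - {"offset": [65,-344,30],"delta_rot": [0,0.004,0.368]}
    - {"offset": [65,-344,30],"delta_rot": [0,0.004,0.368]}

```text
clock: 32.9
position: [0.3454, -0.1996, 0.4506]
eef_rot: [-0.001, 0.096, 0.995, -0.0]
ft_force: [1.0, -1.0, -0.2]
opening: 0.0442
grip_force: 0.0
```

```bash
cat > fit.py <<'E'
from h import *
from scipy.optimize import minimize
def corners(p,L,W,H,x0):
    c,s=np.cos(p[2]),np.sin(p[2]);X=np.array([(x,y,z) for x in(x0,x0+L) for y in(-W/2,W/2) for z in(0,H)])
    return np.c_[p[0]+c*X[:,0]-s*X[:,1],p[1]+s*X[:,0]+c*X[:,1],X[:,2]]/1000
def fit(views,p0,L,W,H,x0):
    """views: (model,mask); fit x,y (mm), yaw of an upright box by silhouette IoU"""
    def iou(m,k,p):
        q=np.zeros(k.shape,np.uint8);hull=cv2.convexHull((proj(m,corners(p,L,W,H,x0))*16).astype(np.int32))
        cv2.fillConvexPoly(q,hull,1,shift=4);q=q>0;return (q&k).sum()/max(1,(q|k).sum())
    f=lambda p:-sum(iou(m,k,p) for m,k in views)
    sx=np.array([p0,p0+[8,0,0],p0+[0,8,0],p0+[0,0,.06]])
    r=minimize(f,p0,method="Nelder-Mead",options=dict(initial_simplex=sx,maxiter=300,xatol=.05,fatol=1e-4))
    return r.x,[round(iou(m,k,r.x),3) for m,k in views]
def best(cam,name,p0,L,W,H,x0,thr=.3):
    """the mask that overlaps the expected place best"""
    m=env.camera_model(cam);q=np.zeros((420,560),np.uint8)
    cv2.fillConvexPoly(q,cv2.convexHull(proj(m,corners(p0,L,W,H,x0)).round().astype(np.int32)),1);q=q>0
    R=[(( q&r["mask"]).sum()/(q|r["mask"]).sum(),r["mask"]) for r in env.silhouettes(cam,name) if r["score"]>thr]
    R=[r for r in R if r[0]>.25]
    return (m,max(R,key=lambda r:r[0])[1]) if R else None
E
cat > see.py <<'E'
from fit import *
for c in("top","side","wrist"): im=env.camera(c); cv2.imwrite(f"pics/last_{c}.png",im[:,:,::-1])
for n,p0,d in(("box",[562,-222,-.197],(230,130,80,0)),("board0",[429,-200,.13],(100,50,10,-50)),("board1",[445,-318,.19],(100,50,10,-50))):
    p0=np.array(p0);V=[v for v in(best(c,n,p0,*d) for c in("top","side","wrist")) if v]
    p,i=fit(V,p0,*d);print(n,"all",p.round(1)[:2],np.degrees(p[2]).round(1),i)
    for v in V:
        p,i=fit([v],p0,*d);print("   ",p.round(1)[:2],np.degrees(p[2]).round(1),i)
E
python3 see.py
```

```text
box all [ 565.9 -224.9] -10.6 [np.float64(0.958), np.float64(0.979), np.float64(0.52)]
    [ 566.8 -225.6] -11.2 [np.float64(0.965)]
    [ 565.9 -222.4] -11.2 [np.float64(0.985)]
    [ 566.5 -226. ] -10.5 [np.float64(0.522)]
board0 all [ 429.9 -200.7] 8.2 [np.float64(0.791), np.float64(0.861), np.float64(0.946)]
    [ 431.6 -200.5] 7.4 [np.float64(0.798)]
    [ 428.1 -199.1] 10.0 [np.float64(0.866)]
    [ 429.5 -201.1] 7.5 [np.float64(0.95)]
board1 all [ 445.4 -319.1] 11.0 [np.float64(0.903), np.float64(0.896), np.float64(0.602)]
    [ 445.5 -319.8] 9.7 [np.float64(0.905)]
    [ 444.  -316.6] 11.0 [np.float64(0.919)]
    [ 445.5 -319.1] 13.4 [np.float64(0.603)]
```

```bash
cat > slot.py <<'E'
from h import *
def face(cam,img,p=(566,-224.5,np.radians(-11))):
    m=env.camera_model(cam);c,s=np.cos(p[2]),np.sin(p[2])
    ys=np.arange(-80,80.5,1.);zs=np.arange(90,-5,-1.)
    G=np.array([[(p[0]-s*y)/1000,(p[1]+c*y)/1000,z/1000] for z in zs for y in ys])
    q=proj(m,G).astype(np.float32).reshape(len(zs),len(ys),2)
    return ys,zs,cv2.remap(img,q[...,0],q[...,1],cv2.INTER_LINEAR)
if __name__=="__main__":
    for c in("wrist","side"):
        ys,zs,f=face(c,cv2.imread(f"pics/last_{c}.png"));g=f.mean(2)
        for z in(76,70,62,52,48,44,30):
            i=np.argmin(abs(zs-z));r=cv2.GaussianBlur(g[i-1:i+2].mean(0)[None],(1,1),0)[0]
            d=np.diff(r);k=np.argsort(-abs(d))[:8];print(c,z,sorted((int(ys[j]),int(d[j])) for j in k),r[70:91:10].astype(int))
        print(c,"col",[(int(z),int(v)) for z,v in zip(zs[::4],g[::4,75:86].mean(1))])
E
python3 slot.py
python3 -c "
import cv2,sys
sys.path.insert(0,'.')
from slot import *
fs=[cv2.resize(face(c,cv2.imread(f'pics/last_{c}.png'))[2],(640,380)) for c in('wrist',)]
im=cv2.imread('pics/last_wrist.png')
cv2.imwrite('pics/c11.png',fs[0])"
```

```text
wrist 76 [(-76, -3), (-8, -2), (18, 2), (30, -4), (31, 3), (34, 2), (52, 2), (68, -2)] [49 49 48]
wrist 70 [(-77, -3), (-76, -3), (-54, 2), (12, -3), (19, -2), (32, 2), (49, -2), (77, -2)] [47 48 47]
wrist 62 [(-76, 2), (-48, 2), (-33, -2), (-28, -2), (-25, 2), (-24, -2), (-5, 2), (30, -2)] [44 45 46]
wrist 52 [(-71, -2), (-36, -2), (-20, -3), (-18, 2), (41, -2), (53, 2), (67, 3), (68, -3)] [35 36 36]
wrist 48 [(-29, 10), (-28, 21), (11, -10), (27, -20), (28, -10), (57, -10), (58, -18), (59, -8)] [119 114 125]
wrist 44 [(-66, -19), (-65, -10), (-28, 19), (-1, 12), (26, -12), (27, -11), (58, -22), (59, -18)] [120 128 132]
wrist 30 [(-67, 9), (-66, -32), (-65, -27), (-64, -9), (56, -5), (57, -16), (58, -25), (59, -6)] [69 83 75]
wrist col [(90, 55), (86, 56), (82, 51), (78, 51), (74, 50), (70, 47), (66, 44), (62, 45), (58, 41), (54, 40), (50, 64), (46, 120), (42, 127), (38, 98), (34, 78), (30, 77), (26, 75), (22, 73), (18, 73), (14, 73), (10, 71), (6, 72), (2, 72), (-2, 82)]
side 76 [(-22, 7), (-21, 11), (-18, -6), (-8, 6), (41, 10), (69, -7), (70, -7), (72, -6)] [118 127 131]
side 70 
[... 175 characters left out ...]
(59, 6)] [61 76 62]
side 52 [(-72, 6), (-71, 5), (-67, -5), (-66, -5), (-60, -5), (-59, -5), (-58, -5), (5, -5)] [59 61 55]
side 48 [(-72, -6), (-69, 6), (-66, -6), (-65, -7), (-64, -6), (-63, -5), (-57, -7), (-56, -7)] [66 73 60]
side 44 [(-70, -7), (-69, -8), (-66, 9), (-63, -9), (-62, -8), (-61, -7), (-54, -6), (-3, 5)] [71 84 69]
side 30 [(-62, -8), (-61, -9), (-60, -10), (-59, -9), (-57, 10), (-56, 10), (-54, -12), (-53, -12)] [71 52 76]
side col [(90, 155), (86, 150), (82, 143), (78, 134), (74, 121), (70, 101), (66, 84), (62, 70), (58, 61), (54, 61), (50, 67), (46, 74), (42, 79), (38, 77), (34, 67), (30, 57), (26, 52), (22, 50), (18, 51), (14, 52), (10, 51), (6, 52), (2, 53), (-2, 54)]
```

```bash
python3 mv.py 400.3 -205.0 169 188; python3 mv.py 400.3 -205.0 230 188
```

```text
now [ 345.3 -200.   450.4] yaw 168.9 t 33.5 open 44.3
offset [-55.3, 5.7, 281.4] rot [0.0002, -0.0014, -0.3327]
now [ 345.3 -200.   450.4] yaw 168.9 t 33.5 open 44.3
offset [-55.2, 5.7, 220.4] rot [0.0002, -0.0014, -0.3327]
```

Call:
step_arm:
  targets:
    - {"offset": [-20,5.7,50],"delta_rot": [0,0,-0.1]}
    - {"offset": [-55,5.7,90],"delta_rot": [0,0,-0.2]}
    - {"offset": [-55,5.7,135],"delta_rot": [0,0,-0.333]}
    - {"offset": [-55,5.7,180],"delta_rot": [0,0,-0.333]}
    - {"offset": [-55,5.7,220],"delta_rot": [0,0,-0.333]}
    - {"offset": [-55,5.7,250],"delta_rot": [0,0,-0.333]}
    - {"offset": [-55,5.7,270],"delta_rot": [0,0,-0.333]}
    - {"offset": [-55,5.7,280],"delta_rot": [0,0,-0.333]}
    - {"offset": [-55,5.7,281],"delta_rot": [0,0,-0.333]}
    - {"offset": [-55,5.7,281],"delta_rot": [0,0,-0.333]}
  fingers: 0.95

```text
clock: 34.5
position: [0.4003, -0.2051, 0.17]
eef_rot: [-0.0, -0.07, 0.998, -0.0]
ft_force: [-0.0, 0.1, 0.5]
opening: 0.0834
grip_force: 0.0
```

Call:
step_arm:
  targets:
    - {"offset": [0,0,0],"delta_rot": [0,0,0]}
    - {"offset": [0,0,0],"delta_rot": [0,0,0]}
    - {"offset": [0,0,0],"delta_rot": [0,0,0]}
    - {"offset": [0,0,0],"delta_rot": [0,0,0]}
    - {"offset": [0,0,0],"delta_rot": [0,0,0]}
    - {"offset": [0,0,0],"delta_rot": [0,0,0]}
    - {"offset": [0,0,0],"delta_rot": [0,0,0]}
    - {"offset": [0,0,0],"delta_rot": [0,0,0]}
  fingers: 0.3
  newtons: 25

```text
clock: 35.3
position: [0.4001, -0.2049, 0.1695]
eef_rot: [-0.001, -0.07, 0.998, 0.0]
ft_force: [-0.8, 1.5, 4.9]
opening: 0.0496
grip_force: 25.0
```

```bash
cat > bx.py <<'E'
import sys
from mv import *
# bx.py x y z [pitch]: TCP at box coords x,y (mm), height z, gripper along the box
a=[float(v) for v in sys.argv[1:]];t=np.radians(-11);c,s=np.cos(t),np.sin(t)
go([566+c*a[0]-s*a[1],-224.7+s*a[0]+c*a[1],a[2]],pose(169,*a[3:]))
E
python3 bx.py -98 0 212
```

```text
now [ 400.1 -204.9  169.5] yaw -172.0 t 35.3 open 49.6
offset [-68.8, -10.8, -42.5] rot [0.0001, -0.0012, 0.332]
```

Call:
step_arm:
  targets:
    - {"offset": [0,0,-30],"delta_rot": [0,0,0]}
    - {"offset": [-10,-2,-60],"delta_rot": [0,0,0.1]}
    - {"offset": [-35,-5,-70],"delta_rot": [0,0,0.2]}
    - {"offset": [-60,-10,-70],"delta_rot": [0,0,0.332]}
    - {"offset": [-69,-11,-55],"delta_rot": [0,0,0.332]}
    - {"offset": [-69,-11,-42.5],"delta_rot": [0,0,0.332]}
    - {"offset": [-69,-11,-42.5],"delta_rot": [0,0,0.332]}
    - {"offset": [-69,-11,-42.5],"delta_rot": [0,0,0.332]}
    - {"offset": [-69,-11,-42.5],"delta_rot": [0,0,0.332]}

```text
clock: 36.2
position: [0.4696, -0.2064, 0.2122]
eef_rot: [-0.001, 0.096, 0.995, -0.0]
ft_force: [0.1, -1.7, -0.6]
opening: 0.0496
grip_force: 25.0
```

```bash
python3 bx.py -98 0 212; python3 bx.py -70 0 212;python3 bx.py -13 0 212
```

```text
now [ 469.6 -206.4  212.2] yaw 169.0 t 36.2 open 49.6
offset [-0.1, 0.4, 0.2] rot [-0.0002, -0.0011, -0.0003]
now [ 469.6 -206.4  212.2] yaw 169.0 t 36.2 open 49.6
offset [-28.1, 0.4, 0.2] rot [-0.0002, -0.0011, -0.0003]
now [ 469.6 -206.4  212.2] yaw 169.0 t 36.2 open 49.6
offset [-85.1, 0.4, 0.1] rot [-0.0002, -0.0011, -0.0003]
```

Call:
step_arm:
  targets:
    - {"offset": [-5,0.4,0],"delta_rot": [0,0,0]}
    - {"offset": [-10,0.4,0],"delta_rot": [0,0,0]}
    - {"offset": [-14,0.4,0],"delta_rot": [0,0,0]}
    - {"offset": [-17,0.4,0],"delta_rot": [0,0,0]}
    - {"offset": [-20,0.4,0],"delta_rot": [0,0,0]}
    - {"offset": [-23,0.4,0],"delta_rot": [0,0,0]}
    - {"offset": [-26,0.4,0],"delta_rot": [0,0,0]}
    - {"offset": [-29,0.4,0],"delta_rot": [0,0,0]}
    - {"offset": [-29,0.4,0],"delta_rot": [0,0,0]}

```text
clock: 37.1
position: [0.4988, -0.2114, 0.2117]
eef_rot: [-0.001, 0.096, 0.995, 0.0]
ft_force: [0.2, -0.1, -0.4]
opening: 0.0496
grip_force: 25.0
```

Call:
step_arm:
  targets:
    - {"offset": [-8,0,0],"delta_rot": [0,0,0]}
    - {"offset": [-16,0,0],"delta_rot": [0,0,0]}
    - {"offset": [-24,0,0],"delta_rot": [0,0,0]}
    - {"offset": [-32,0,0],"delta_rot": [0,0,0]}
    - {"offset": [-40,0,0],"delta_rot": [0,0,0]}
    - {"offset": [-47,0,0],"delta_rot": [0,0,0]}
    - {"offset": [-53,0,0],"delta_rot": [0,0,0]}
    - {"offset": [-55,0,0],"delta_rot": [0,0,0]}
    - {"offset": [-55,0,0],"delta_rot": [0,0,0]}

```text
clock: 38.0
position: [0.5526, -0.2218, 0.2116]
eef_rot: [-0.001, 0.096, 0.995, 0.0]
ft_force: [-0.2, 0.1, -0.8]
opening: 0.0495
grip_force: 25.0
```

```bash
cat > seeb.py <<'E'
from fit import *
import sys
# where are boards: masks of each camera, extents in box coordinates on z=45mm-ish plane
z=float(sys.argv[1])/1000;t=np.radians(-11);c,s=np.cos(t),np.sin(t)
for cam in sys.argv[2:]:
    env.camera(cam);m=env.camera_model(cam)
    for r in env.silhouettes(cam,"board0")[:4]:
        if r["score"]<.25: continue
        W=onz(m,cont(r["mask"]),z)[:,:2]*1000-[566,-224.7];B=W@np.array([[c,-s],[s,c]])
        print(cam,round(r["score"],2),r["box"],"box x",B[:,0].min().round(),B[:,0].max().round(),"y",B[:,1].min().round(),B[:,1].max().round())
E
python3 seeb.py 50 side top wrist
```

```text
side 0.57 [254.3, 337.3, 44.7, 30.9] box x -154.0 -50.0 y -179.0 -102.0
top 0.86 [372.8, 227.7, 23.2, 30.4] box x -154.0 -50.0 y -147.0 -79.0
wrist 0.74 [227.7, 239.7, 107.7, 75.9] box x -37.0 3.0 y -26.0 25.0
wrist 0.56 [0.0, 0.0, 151.7, 201.7] box x -136.0 -56.0 y -114.0 -56.0
```

The board sits 40 mm out of the wall and is laterally centred (−26 to +25). Next I release it, back off, and push it with tilted closed fingers.

Call:
step_arm:
  targets:
    - {"offset": [0,0,0],"delta_rot": [0,0,0]}
    - {"offset": [0,0,0],"delta_rot": [0,0,0]}
    - {"offset": [0,0,0],"delta_rot": [0,0,0]}
    - {"offset": [0,0,0],"delta_rot": [0,0,0]}
    - {"offset": [0,0,-30],"delta_rot": [0,0,0]}
    - {"offset": [0,0,-60],"delta_rot": [0,0,0]}
    - {"offset": [30,0,-70],"delta_rot": [0,0,0]}
    - {"offset": [75,0,-70],"delta_rot": [0,0,0]}
    - {"offset": [115,0,-70],"delta_rot": [0,0,0]}
    - {"offset": [115,0,-70],"delta_rot": [0,0,0]}
  fingers: 0.75

```text
clock: 39.3
position: [0.4365, -0.1986, 0.2814]
eef_rot: [-0.002, 0.096, 0.995, 0.001]
ft_force: [1.1, -0.8, 1.2]
opening: 0.066
grip_force: 0.0
```

```bash
python3 bx.py -155.8 0 230 30; python3 bx.py -155.8 0 183.8 30; python3 seeb.py 50 side top
```

```text
now [ 436.5 -198.6  281.4] yaw 168.9 t 39.3 open 66.0
offset [23.5, -1.0, 51.5] rot [0.0012, -0.5284, -0.0014]
now [ 436.5 -198.6  281.4] yaw 168.9 t 39.3 open 66.0
offset [23.2, -1.1, 97.7] rot [0.0012, -0.5284, -0.0014]
side 0.7 [251.7, 337.0, 45.8, 35.0] box x -156.0 -52.0 y -181.0 -103.0
side 0.68 [295.1, 294.0, 17.7, 19.9] box x -37.0 1.0 y -33.0 27.0
side 0.66 [235.5, 150.7, 11.7, 18.2] box x -149.0 -126.0 y 591.0 707.0
top 0.67 [373.7, 227.8, 20.2, 27.9] box x -94.0 -50.0 y -130.0 -73.0
top 0.55 [346.2, 203.5, 18.0, 14.2] box x -33.0 1.0 y -26.0 25.0
```

Call:
step_arm:
  targets:
    - {"offset": [10,-1,15],"delta_rot": [0,-0.13,0]}
    - {"offset": [20,-1,30],"delta_rot": [0,-0.26,0]}
    - {"offset": [23,-1,45],"delta_rot": [0,-0.4,0]}
    - {"offset": [23,-1,60],"delta_rot": [0,-0.528,0]}
    - {"offset": [23,-1,80],"delta_rot": [0,-0.528,0]}
    - {"offset": [23,-1,97],"delta_rot": [0,-0.528,0]}
    - {"offset": [23,-1,97.7],"delta_rot": [0,-0.528,0]}
    - {"offset": [23,-1,97.7],"delta_rot": [0,-0.528,0]}
    - {"offset": [23,-1,97.7],"delta_rot": [0,-0.528,0]}
  fingers: 0.0

```text
clock: 40.4
position: [0.4233, -0.1957, 0.1914]
eef_rot: [0.254, 0.094, 0.962, -0.026]
ft_force: [-0.0, 0.2, -0.3]
opening: 0.0005
grip_force: 0.0
```

```bash
python3 bx.py -155.8 0 183.8 30; python3 bx.py -95 0 183.8 30;python3 bx.py -86.8 0 183.8 30; python3 -c "
from h import *
print(env.read_state()['qpos'])"
```

```text
now [ 423.3 -195.7  191.4] yaw 168.9 t 40.4 open 0.5
offset [12.6, -1.3, 1.6] rot [-0.0034, -0.0072, -0.0011]
now [ 423.3 -195.7  191.4] yaw 168.9 t 40.4 open 0.5
offset [-40.3, -1.1, 31.6] rot [-0.0034, -0.0072, -0.0011]
now [ 423.3 -195.7  191.4] yaw 168.9 t 40.4 open 0.5
offset [-47.5, -1.1, 35.6] rot [-0.0034, -0.0072, -0.0011]
[-0.73075216  0.4513699   2.01060641  0.86008458  0.33675326 -2.88002369]
```

```bash
python3 bx.py -124.9 0 197.6 18; python3 bx.py -56.9 0 197.6 18
```

```text
now [ 423.3 -195.7  191.4] yaw 168.9 t 40.4 open 0.5
offset [-21.1, -1.2, 4.8] rot [-0.0032, 0.2022, -0.0015]
now [ 423.3 -195.7  191.4] yaw 168.9 t 40.4 open 0.5
offset [-80.3, -1.1, 38.4] rot [-0.0032, 0.2022, -0.0015]
```

Call:
step_arm:
  targets:
    - {"offset": [-5,-1,-10],"delta_rot": [0,0.07,0]}
    - {"offset": [-14,-1,-5],"delta_rot": [0,0.14,0]}
    - {"offset": [-21,-1,0],"delta_rot": [0,0.202,0]}
    - {"offset": [-21,-1,0],"delta_rot": [0,0.202,0]}
    - {"offset": [-21,-1,0],"delta_rot": [0,0.202,0]}
    - {"offset": [-21,-1,0],"delta_rot": [0,0.202,0]}

```text
clock: 41.0
position: [0.4402, -0.1998, 0.2012]
eef_rot: [0.156, 0.096, 0.983, -0.016]
ft_force: [0.1, -0.8, 0.1]
opening: 0.0003
grip_force: 0.0
```

```bash
python3 bx.py -124.9 0 197.6 18; python3 bx.py -56.9 0 197.6 18; python3 -c "
from h import *
print(env.read_state()['qpos'])"
```

```text
now [ 440.2 -199.8  201.2] yaw 168.8 t 41.0 open 0.3
offset [-2.0, -0.4, 4.4] rot [-0.0022, 0.0, -0.0032]
now [ 440.2 -199.8  201.2] yaw 168.8 t 41.0 open 0.3
offset [-66.7, -0.1, 25.4] rot [-0.0022, 0.0, -0.0032]
[-0.69479817  0.46639791  1.91228431  0.30885361  0.50471832 -2.32163981]
```

Call:
step_arm:
  targets:
    - {"offset": [-2,-0.3,4.4],"delta_rot": [0,0,0]}
    - {"offset": [-12,-0.3,7.5],"delta_rot": [0,0,0]}
    - {"offset": [-21,-0.3,10.6],"delta_rot": [0,0,0]}
    - {"offset": [-28,-0.3,12.8],"delta_rot": [0,0,0]}
    - {"offset": [-34,-0.2,14.8],"delta_rot": [0,0,0]}
    - {"offset": [-40,-0.2,16.7],"delta_rot": [0,0,0]}
    - {"offset": [-46,-0.2,18.7],"delta_rot": [0,0,0]}
    - {"offset": [-52,-0.1,20.6],"delta_rot": [0,0,0]}
    - {"offset": [-57,-0.1,22.3],"delta_rot": [0,0,0]}
    - {"offset": [-60,-0.1,23.2],"delta_rot": [0,0,0]}
    - {"offset": [-62,-0.1,23.9],"delta_rot": [0,0,0]}
    - {"offset": [-62,-0.1,23.9],"delta_rot": [0,0,0]}

```text
clock: 42.2
position: [0.5058, -0.213, 0.1974]
eef_rot: [0.155, 0.096, 0.983, -0.016]
ft_force: [0.3, 0.2, -0.7]
opening: 0.0007
grip_force: 0.0
```

Call:
step_arm:
  targets:
    - {"offset": [-1.5,0,0.5],"delta_rot": [0,0,0]}
    - {"offset": [-3,0,1],"delta_rot": [0,0,0]}
    - {"offset": [-4.5,0,1.5],"delta_rot": [0,0,0]}
    - {"offset": [-4.7,0,1.5],"delta_rot": [0,0,0]}
    - {"offset": [-4.7,0,1.5],"delta_rot": [0,0,0]}

```text
clock: 42.7
position: [0.5103, -0.2139, 0.1973]
eef_rot: [0.155, 0.096, 0.983, -0.016]
ft_force: [-4.4, 0.1, 2.0]
opening: 0.0005
grip_force: 1.9
```

Call:
step_arm:
  targets:
    - {"offset": [10,0,-3],"delta_rot": [0,0,0]}
    - {"offset": [40,0,-13],"delta_rot": [0,0,0]}
    - {"offset": [70,0,-50],"delta_rot": [0,0.1,0]}
    - {"offset": [100,0,-90],"delta_rot": [0,0.2,0]}
    - {"offset": [130,0,-130],"delta_rot": [0,0.31,0]}
    - {"offset": [130,0,-130],"delta_rot": [0,0.31,0]}
    - {"offset": [130,0,-130],"delta_rot": [0,0.31,0]}
  fingers: 0.95

```text
clock: 43.4
position: [0.3501, -0.1821, 0.2818]
eef_rot: [0.003, 0.098, 0.995, -0.002]
ft_force: [0.5, 0.0, 0.6]
opening: 0.0541
grip_force: 0.0
```

```bash
python3 seeb.py 50 side top wrist; python3 - <<'E'
import cv2
from workcell import env
from fit import *
p0=np.array([445,-319,.19]);d=(100,50,10,-50)
V=[v for v in(best(c,"board1",p0,*d) for c in("side","top","wrist")) if v];p,i=fit(V,p0,*d);print(p.round(1),np.degrees(p[2]).round(1),i)
E
```

```text
side 0.9 [252.7, 335.1, 46.4, 35.1] box x -156.0 -50.0 y -179.0 -102.0
side 0.5 [234.6, 109.2, 68.1, 81.5] box x -148.0 96.0 y 459.0 990.0
top 0.74 [373.5, 228.3, 21.8, 28.1] box x -153.0 -53.0 y -144.0 -74.0
wrist 0.61 [114.8, 276.4, 76.8, 104.6] box x -183.0 -148.0 y -122.0 -88.0
[ 4.458e+02 -3.173e+02  2.000e-01] 11.6 [np.float64(0.885), np.float64(0.86)]
```

```bash
python3 mv.py 416.1 -323.7 169 191
```

```text
now [ 350.1 -182.   280.7] yaw 168.8 t 43.9 open 83.9
offset [-92.0, -126.1, 112.1] rot [-0.0014, 0.0024, -0.3875]
```

Call:
step_arm:
  targets:
    - {"offset": [-30,-40,0],"delta_rot": [0,0,-0.12]}
    - {"offset": [-60,-80,0],"delta_rot": [0,0,-0.24]}
    - {"offset": [-92,-115,10],"delta_rot": [0,0,-0.387]}
    - {"offset": [-92,-126,50],"delta_rot": [0,0,-0.387]}
    - {"offset": [-92,-126,80],"delta_rot": [0,0,-0.387]}
    - {"offset": [-92,-126,102],"delta_rot": [0,0,-0.387]}
    - {"offset": [-92,-126,111],"delta_rot": [0,0,-0.387]}
    - {"offset": [-92,-126,111.5],"delta_rot": [0,0,-0.387]}
    - {"offset": [-92,-126,111.5],"delta_rot": [0,0,-0.387]}
  fingers: 0.95

```text
clock: 44.75
position: [0.4163, -0.3238, 0.1709]
eef_rot: [0.002, -0.096, 0.995, -0.002]
ft_force: [-0.1, 0.7, 0.0]
opening: 0.0834
grip_force: 0.0
```

Call:
step_arm:
  targets:
    - {"offset": [0,0,0],"delta_rot": [0,0,0]}
    - {"offset": [0,0,0],"delta_rot": [0,0,0]}
    - {"offset": [0,0,0],"delta_rot": [0,0,0]}
    - {"offset": [0,0,0],"delta_rot": [0,0,0]}
    - {"offset": [0,0,0],"delta_rot": [0,0,0]}
    - {"offset": [0,0,0],"delta_rot": [0,0,0]}
    - {"offset": [0,0,0],"delta_rot": [0,0,0]}
    - {"offset": [0,0,0],"delta_rot": [0,0,0]}
  fingers: 0.3
  newtons: 25

```text
clock: 45.55
position: [0.416, -0.3237, 0.1703]
eef_rot: [0.001, -0.095, 0.995, -0.001]
ft_force: [-0.3, 1.8, 3.7]
opening: 0.0493
grip_force: 25.0
```

```bash
python3 bx.py -98 0 212
```

```text
now [ 416.  -323.7  170.3] yaw -169.0 t 45.5 open 49.3
offset [-75.3, 105.2, -41.8] rot [-0.0022, 0.003, 0.3832]
```

Call:
step_arm:
  targets:
    - {"offset": [0,0,-30],"delta_rot": [0,0,0]}
    - {"offset": [0,0,-75],"delta_rot": [0,0,0.05]}
    - {"offset": [-20,30,-80],"delta_rot": [0,0,0.15]}
    - {"offset": [-45,65,-80],"delta_rot": [0,0,0.26]}
    - {"offset": [-70,98,-80],"delta_rot": [-0.002,0.003,0.383]}
    - {"offset": [-75,105,-65],"delta_rot": [-0.002,0.003,0.383]}
    - {"offset": [-75,105,-45],"delta_rot": [-0.002,0.003,0.383]}
    - {"offset": [-75,105,-42.5],"delta_rot": [-0.002,0.003,0.383]}
    - {"offset": [-75,105,-42.5],"delta_rot": [-0.002,0.003,0.383]}
    - {"offset": [-75,105,-42.5],"delta_rot": [-0.002,0.003,0.383]}

```text
clock: 46.55
position: [0.4696, -0.2067, 0.2132]
eef_rot: [0.0, 0.096, 0.995, -0.0]
ft_force: [0.2, 0.4, -0.6]
opening: 0.0496
grip_force: 25.0
```

```bash
python3 bx.py -98 0 212.5; python3 bx.py -69 0 212.5;python3 bx.py -13 0 212.5; python3 seeb.py 50 side wrist
```

```text
now [ 469.6 -206.7  213.2] yaw 169.0 t 46.5 open 49.6
offset [-0.1, 0.7, 0.7] rot [-0.0004, 0.0006, -0.0004]
now [ 469.6 -206.7  213.2] yaw 169.0 t 46.5 open 49.6
offset [-29.1, 0.7, 0.7] rot [-0.0004, 0.0006, -0.0004]
now [ 469.6 -206.7  213.2] yaw 169.0 t 46.5 open 49.6
offset [-85.1, 0.7, 0.7] rot [-0.0004, 0.0006, -0.0004]
side 0.69 [287.0, 293.9, 16.2, 19.3] box x -55.0 -19.0 y -29.0 24.0
wrist 0.84 [227.3, 237.1, 106.1, 172.4] box x -121.0 -66.0 y -27.0 24.0
```

Call:
step_arm:
  targets:
    - {"offset": [-5,0.7,0.7],"delta_rot": [0,0,0]}
    - {"offset": [-10,0.7,0.7],"delta_rot": [0,0,0]}
    - {"offset": [-14,0.7,0.7],"delta_rot": [0,0,0]}
    - {"offset": [-17,0.7,0.7],"delta_rot": [0,0,0]}
    - {"offset": [-20,0.7,0.7],"delta_rot": [0,0,0]}
    - {"offset": [-23,0.7,0.7],"delta_rot": [0,0,0]}
    - {"offset": [-26,0.7,0.7],"delta_rot": [0,0,0]}
    - {"offset": [-29,0.7,0.7],"delta_rot": [0,0,0]}
    - {"offset": [-29,0.7,0.7],"delta_rot": [0,0,0]}

```text
clock: 47.65
position: [0.4984, -0.2112, 0.2118]
eef_rot: [0.0, 0.096, 0.995, -0.0]
ft_force: [0.9, 0.0, -0.3]
opening: 0.0496
grip_force: 25.0
```

Call:
step_arm:
  targets:
    - {"offset": [-5,0,0],"delta_rot": [0,0,0]}
    - {"offset": [-10,0,0],"delta_rot": [0,0,0]}
    - {"offset": [-15,0,0],"delta_rot": [0,0,0]}
    - {"offset": [-20,0,0],"delta_rot": [0,0,0]}
    - {"offset": [-20,0,0],"delta_rot": [0,0,0]}

```text
clock: 48.15
position: [0.5183, -0.215, 0.2118]
eef_rot: [0.0, 0.096, 0.995, -0.0]
ft_force: [0.0, -0.5, -0.4]
opening: 0.0493
grip_force: 25.0
```

Call:
step_arm:
  targets:
    - {"offset": [-5,0,0],"delta_rot": [0,0,0]}
    - {"offset": [-10,0,0],"delta_rot": [0,0,0]}
    - {"offset": [-15,0,0],"delta_rot": [0,0,0]}
    - {"offset": [-20,0,0],"delta_rot": [0,0,0]}
    - {"offset": [-25,0,0],"delta_rot": [0,0,0]}
    - {"offset": [-30,0,0],"delta_rot": [0,0,0]}
    - {"offset": [-34,0,0],"delta_rot": [0,0,0]}
    - {"offset": [-35,0,0],"delta_rot": [0,0,0]}
    - {"offset": [-35,0,0],"delta_rot": [0,0,0]}

```text
clock: 49.05
position: [0.5522, -0.2216, 0.2117]
eef_rot: [-0.0, 0.096, 0.995, 0.0]
ft_force: [0.6, -0.1, -1.2]
opening: 0.0492
grip_force: 25.0
```

Call:
step_arm:
  targets:
    - {"offset": [0,0,0],"delta_rot": [0,0,0]}
    - {"offset": [0,0,0],"delta_rot": [0,0,0]}
    - {"offset": [0,0,0],"delta_rot": [0,0,0]}
    - {"offset": [0,0,0],"delta_rot": [0,0,0]}
    - {"offset": [0,0,-30],"delta_rot": [0,0,0]}
    - {"offset": [0,0,-60],"delta_rot": [0,0,0]}
    - {"offset": [30,0,-70],"delta_rot": [0,0,0]}
    - {"offset": [75,0,-70],"delta_rot": [0,0,0]}
    - {"offset": [115,0,-70],"delta_rot": [0,0,0]}
    - {"offset": [115,0,-70],"delta_rot": [0,0,0]}
  fingers: 0.75

```text
clock: 50.05
position: [0.436, -0.1984, 0.2814]
eef_rot: [-0.002, 0.096, 0.995, 0.001]
ft_force: [1.4, -1.1, -0.7]
opening: 0.066
grip_force: 0.0
```

```bash
python3 bx.py -124.9 0 197.6 18; python3 seeb.py 50 side top
```

```text
now [ 436.  -198.4  281.4] yaw 169.0 t 50.0 open 66.0
offset [-8.0, -1.2, 83.8] rot [0.0014, -0.3179, -0.0011]
side 0.65 [292.1, 293.4, 20.2, 19.6] box x -36.0 -1.0 y -30.0 27.0
top 0.43 [348.3, 203.7, 15.5, 12.1] box x -33.0 3.0 y -25.0 25.0
```

Call:
step_arm:
  targets:
    - {"offset": [10,-1,20],"delta_rot": [0,-0.1,0]}
    - {"offset": [10,-1,40],"delta_rot": [0,-0.2,0]}
    - {"offset": [5,-1,60],"delta_rot": [0,-0.318,0]}
    - {"offset": [-4,-1,75],"delta_rot": [0,-0.318,0]}
    - {"offset": [-8,-1,83.8],"delta_rot": [0,-0.318,0]}
    - {"offset": [-8,-1,83.8],"delta_rot": [0,-0.318,0]}
    - {"offset": [-8,-1,83.8],"delta_rot": [0,-0.318,0]}
  fingers: 0.0

```text
clock: 50.95
position: [0.4473, -0.2022, 0.1983]
eef_rot: [0.158, 0.094, 0.983, -0.015]
ft_force: [-0.7, 1.1, 0.9]
opening: 0.0121
grip_force: 0.0
```

```bash
python3 bx.py -56.4 0 197.6 18; python3 -c "
from h import *
print(env.read_state()['qpos'])"
```

```text
now [ 447.3 -202.2  198.3] yaw 169.0 t 51.0 open 12.1
offset [-61.0, 0.6, 20.8] rot [0.0, 0.0039, 0.0007]
[-0.68961134  0.48371351  1.89298352  0.31412291  0.50427921 -2.32500827]
```

Call:
step_arm:
  targets:
    - {"offset": [0,0.5,0],"delta_rot": [0,0,0]}
    - {"offset": [0,0.5,0],"delta_rot": [0,0,0]}
    - {"offset": [0,0.5,0],"delta_rot": [0,0,0]}
    - {"offset": [-10,0.5,3.4],"delta_rot": [0,0,0]}
    - {"offset": [-18,0.5,6.2],"delta_rot": [0,0,0]}
    - {"offset": [-24,0.5,8.2],"delta_rot": [0,0,0]}
    - {"offset": [-30,0.5,10.2],"delta_rot": [0,0,0]}
    - {"offset": [-36,0.5,12.3],"delta_rot": [0,0,0]}
    - {"offset": [-42,0.5,14.3],"delta_rot": [0,0,0]}
    - {"offset": [-48,0.5,16.4],"delta_rot": [0,0,0]}
    - {"offset": [-53,0.5,18],"delta_rot": [0,0,0]}
    - {"offset": [-56,0.5,19.1],"delta_rot": [0,0,0]}
    - {"offset": [-56,0.5,19.1],"delta_rot": [0,0,0]}

```text
clock: 52.25
position: [0.5053, -0.213, 0.1973]
eef_rot: [0.158, 0.094, 0.983, -0.015]
ft_force: [-0.0, 0.5, -0.2]
opening: 0.0003
grip_force: 0.0
```

```bash
python3 bx.py -56.4 0 197.6 18
```

```text
now [ 505.3 -213.   197.3] yaw 169.0 t 52.2 open 0.3
offset [-5.2, 0.1, 1.4] rot [-0.0, 0.0039, 0.0003]
```

Call:
step_arm:
  targets:
    - {"offset": [-1.5,0,0.4],"delta_rot": [0,0,0]}
    - {"offset": [-3,0,0.8],"delta_rot": [0,0,0]}
    - {"offset": [-4.5,0,1.2],"delta_rot": [0,0,0]}
    - {"offset": [-5.5,0,1.4],"delta_rot": [0,0,0]}
    - {"offset": [-5.5,0,1.4],"delta_rot": [0,0,0]}

```text
clock: 52.75
position: [0.51, -0.2139, 0.1974]
eef_rot: [0.156, 0.094, 0.983, -0.015]
ft_force: [-8.4, 0.5, 2.8]
opening: 0.0001
grip_force: 3.6
```

Call:
step_arm:
  targets:
    - {"offset": [10,0,-3],"delta_rot": [0,0,0]}
    - {"offset": [40,0,-13],"delta_rot": [0,0,0]}
    - {"offset": [70,0,-50],"delta_rot": [0,0.1,0]}
    - {"offset": [100,0,-90],"delta_rot": [0,0.2,0]}
    - {"offset": [130,0,-140],"delta_rot": [0,0.31,0]}
    - {"offset": [130,0,-190],"delta_rot": [0,0.31,0]}
    - {"offset": [130,0,-240],"delta_rot": [0,0.31,0]}
    - {"offset": [130,0,-280],"delta_rot": [0,0.31,0]}
    - {"offset": [130,0,-280],"delta_rot": [0,0.31,0]}
    - {"offset": [130,0,-280],"delta_rot": [0,0.31,0]}

```text
clock: 53.75
position: [0.3033, -0.1737, 0.4234]
eef_rot: [0.005, 0.096, 0.995, -0.001]
ft_force: [-0.6, 0.3, 0.1]
opening: -0.0
grip_force: 0.0
```

```bash
python3 seeb.py 50 side top wrist; python3 - <<'E'
from h import *
import sys
im={c:env.camera(c) for c in("wrist","side","top")}
f=lambda x,w,h:cv2.resize(x,(w,h),interpolation=cv2.INTER_CUBIC)
s=im["side"]
a=np.hstack([f(s[90:215,180:310],400,300),f(s[255:340,290:410],400,300)])
b=np.hstack([f(im["wrist"],400,300),f(im["top"][120:220,320:440],400,300)])
cv2.imwrite("pics/c12.png",np.vstack([a,b])[:,:,::-1]);print(env.read_state()["position"])
E
```

```text
wrist 0.61 [260.3, 369.0, 38.1, 8.1] box x -7.0 4.0 y -24.0 25.0
[ 0.30364354 -0.17386345  0.42271299]
```

View pics/c12.png

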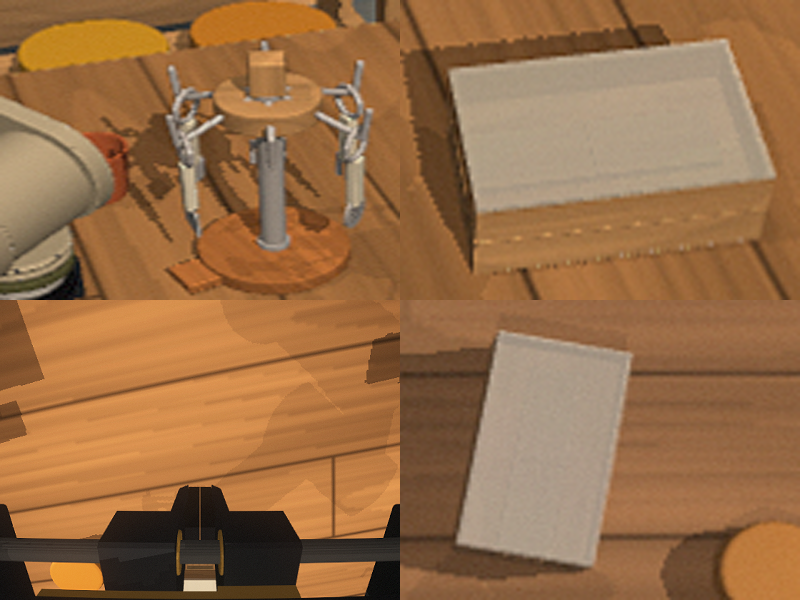

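The side and top crops show nothing sticking out of the box slot. The wrist network sees the board's rear end face about 3–4 mm inside the wall. Both tools are still hanging (clusters at (190,170) and (350,150)), and no other loose tool is seen. Handing in.

```bash
python3 -c "
from workcell import env
print(env.sign_off())"
```

```text
the job is handed in; nothing more can be done
None
```

Job handed in: the fork and the spatula (the only two loose tools present) hang on their own hooks, each hung at the front of the carousel, and both tally boards are pushed into the record box with the second board's rear measured about 3–4 mm inside the wall.

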